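# Close the flip-top tub and slide it home under the wire rack

## Task

Put the green spares tub away: first press its flip-top lid fully shut, then slide the tub along the shelf, without lifting or tipping it, into the free place under the middle of the wire rack until you feel its back come up square against the rack's rear stop rail. Push gently, do not ram it into the rail, and leave the air pump, the glass vials and the scraper where they are.

Things in the scene. Friction and masses are not known exactly. Their poses are not given: they have to be found in the camera images.
- tub: Loose green plastic tub, 85 mm deep (its x) by 100 mm wide (its y), walls 98 mm high (104 with the lid shut), 0.3 to 0.65 kg. Origin: centre of its underside, on the shelf (height 0); z up. Its +x side is the back, where the lid is hinged; it faces roughly away from the robot. Too wide to grip; slides under a few newtons.
- tub_lid (a joint): Flip-top lid, rad: 0 = fully shut, pi/2 = upright over the tub's back edge, stop at 1.75; starts nearly upright. Hinge line: tub x +42.5 mm, height 98 mm, along tub y. Plate 85 mm long, 100 wide, 6 thick, 98 to 104 mm high when shut. A little stiff (0.04 N m): it stays where left and must be pressed all the way down.
- lid_tab (a point): Middle of the lid's front edge, 85 mm from the hinge line, at mid-thickness; a 34 mm wide thumb tab sticks out 8 mm beyond it. Moves with the lid.
- rack: Steel-wire rack screwed to the shelf. Origin: on the shelf, middle of the free place (the tub's origin ends on rack y 0, x -10 to +11 mm); x to the rear, y left, z up. Deck x -103 to +62, y -182 to +182 mm, underside 185, top 197 mm high; small jars at its rear corners reach 55 mm higher, else bare. 8 mm legs at the four corners. A tub at home has its front 51 to 72 mm in behind the deck's front edge.
- pump: Black air pump with a toggle switch on its front, 110 mm deep, 75 wide, 60 high, 0.55 kg, loose; origin at the centre of its underside. Stands under the left or right end of the rack, about 119 mm beside the middle, some 30 mm clear of the tub's place. To be left alone.
- vials: White plastic stand, 50 mm deep, 74 wide, with two capped glass vials, 101 mm high in all, 0.11 kg, loose; origin at the centre of its underside. Stands under the other end of the rack, about 119 mm beside the middle. To be left alone.
- scraper: Stainless steel scraper handle lying on the shelf to the right of the tub, 190 mm long along its x, head 62 mm wide at the +x end, 22 mm high; origin on the shelf near its middle. To be left alone.
- rack_rear (a point): Point in the rack's middle, 48 mm high, at rack x +43.5 mm: middle of the range in which the adjustable rear stop rail (two rigid wires across the rack, 30 and 65 mm high) is clamped. The front of the rail lies anywhere within 10.5 mm before or behind this point; its setting is not reported, so it has to be felt (or seen). It holds against any gentle push.
There are look-alikes about, which are no part of the job. Of the things that look like the tub, the largest one is meant.

How it is judged:
By the outcome, as a careful person would: the job done as asked, in the order asked, and still so for the second after the job is handed in, with the robot touching nothing.
It also fails if it takes over 69 s, if anything falls off the work surface, if the arm or the gripper's body presses on something with over 40 N, if the wrist force passes 120 N, or if a joint passes its speed limit or range.

## Robot

A 6-joint arm with a two-finger parallel gripper is mounted at the origin on the work surface. World frame = base frame: x ahead of the robot, y to its left, z up, the work surface at z = 0. Lengths are in m, angles in degrees, forces in N, time in s.
With the tool pointing down it reaches from about 0.375 to 0.9 m from the base axis. Payload 3.1 kg.
Tool frame: the origin (TCP) lies at the very end of the fingers, on their centre line; the grasp point (between the pads) lies 19 mm behind it (bot.grip_point_offset is the distance from the TCP to the grasp point, in m); z points along the fingers, x is the direction in which the jaws open and shut, and the axes are right-handed (so a half turn about z gives the same grasp; the last joint's range is limited). The gripper opens to 87 mm and grips with 3 to 60 N. Pads are 19 mm wide; open, the fingers measure 117 mm over their backs; the gripper's body (75 mm by 190 mm) begins 51 mm behind the grasp point.
Start: joints at [62.366, 30.224, 82.088, -0, 67.689, -10.227], TCP at [0.187, 0.596, 0.223] pointing down, gripper open.
Joint ranges: [-176.69, 176.69], [-43.24, 126.21], [12.49, 139.97], [-82, 262], [0, 151.66], [-163.58, 163.58]. Speed limits (degrees/s): [159.86, 159.86, 180, 180, 180, 180].

## Interface

Orientations are given as a 3x3 rotation matrix whose columns are the frame's x, y, z axes.
In Python, from rig import bot, capture, recognise, place_of gives the robot as it stands.
- The arm moves only by the tool send_rows, never from a script. Its argument "motion" is a list of rows, each a list of 2 entries, a list of its own where there are three numbers: the shift along the tool's x, y, z in mm, then the turn about the tool's z in rad. A call has exactly 5 rows; each row shifts and turns the pose as measured when the row begins, along the tool's axes as they then stand; what a row does not reach is not made up. A row lasts 1/12 s, in which the tool goes at most 41.7 mm and 7.16 degrees, less where a joint would pass 70% of its speed; a pose out of reach is approached as far as the arm can. A call with a gripper value outside its range is refused whole. "gripper" is the closure, from 0 (fully open) to 1 (shut), set as the call begins (left out, the last holds). The fingers move at their own pace and stop on an object; the grip force is fixed at half the most. Time passes only in rows, so rows that do not move let the fingers close, or fill a call up. It gives the time, the measured TCP pose, the force and the opening at its end, in the units of the state.
- bot.read_state(): the state, without advancing time (a new reading comes with each control period).
- capture(name): name is "scene" or "top" or "wrist"; returns a dict with "image" (384x512x3 uint8, blue, green, red), "fx", "fy", "cx", "cy" (pixels), "dist_coeffs" ([k1, k2, p1, p2, k3] as OpenCV has them; the pictures are not rectified), "rvec" (rotation vector, rad) and "tvec" (3), from world to camera coordinates, as OpenCV has them. Camera axes: x right, y down, z forward; pixel columns grow to the right and rows downward; lengths in m; the calibration is good to about 2 mm. A picture is of the moment at which its call begins. There is no depth.
- bot.hand_in(): hands the job in, once; it reports no verdict.
Trained networks look in the newest picture that a camera, given by its name, has taken for a name from the list of things; names that differ only in an ending like _2 or _b are one class to them, and where a whole thing is asked for, a point or a joint stands for the part that bears it (a point fixed in the world has none). Each returns a list of dicts, best first, with "p" (0 to 1); they miss things now and then, are a little off and sometimes report something else, mostly with a low value. They report only what shows in the picture. A call takes as long as a camera call. They do not tell look-alikes from the thing itself.
- recognise(camera, target): "xy" ([column, row] in pixels, amid what is visible of it).
- place_of(camera, target): "xy" ([column, row] in pixels: a listed point, or the origin of a listed thing).
The state is a dict: "time_s": time; "joint_positions": joint angles; "qvel": joint speeds; "tau": joint torques, N m; "position": TCP position; "tcp_rot": TCP orientation; "force": force on the tool from outside, world axes, zero at the start; "moment": the same for the moment, N m; "opening": opening from 0.0 (shut) to 1.0 (fully open).
Only numpy, scipy, OpenCV 4.12 (cv2) and the standard library are available. Lean on these libraries where they do the work, as an engineer would, in place of code of your own. Each camera call takes 0.05 s, during which the arm holds its last target.

## Working session

There is one attempt and no reset: what is moved stays moved. The work goes in short steps, Python scripts to look and compute and a tool call to move; the robot and the scene stay as the last step left them, time stands still between calls to the robot, and variables do not carry over. Pictures are saved under pics/ and viewed, and the job is handed in when it is done.

Besides the shell and the picture viewer there is one more tool, called after "Emit:" as name([rows], argument=value, ...), one row to a line, values as JSON. send_rows: Moves the arm, as the interface text tells. Its arguments: {"type":"object","properties":{"motion":{"type":"array","items":{"type":"array"}},"gripper":{"type":"number"}},"required":["motion"]}

```bash
ls; mkdir -p pics
python3 - <<'E'
from rig import bot, capture, recognise, place_of
import cv2
for c in ["scene","top","wrist"]:
    d=capture(c); cv2.imwrite(f"pics/{c}0.png",d["image"])
    import numpy as np
    R=cv2.Rodrigues(np.array(d["rvec"]))[0]; print(c,-R.T@np.array(d["tvec"]).ravel(),d["fx"],d["dist_coeffs"])
    for t in ["tub","tub_lid","lid_tab","rack","pump","vials","scraper","rack_rear"]:
        try: print(t,[(np.round(q["xy"]).tolist(),round(q["p"],2)) for q in place_of(c,t)][:4],[(np.round(q["xy"]).tolist(),round(q["p"],2)) for q in recognise(c,t)][:4])
        except Exception as e: print(t,e)
s=bot.read_state(); print(s)
E
```

```text
pics
scene [ 1.13711098 -0.61581093  0.5953049 ] 472.7351434753891 [-0.18484136  0.          0.          0.          0.        ]
tub [([298.0, 184.0], 0.89), ([174.0, 200.0], 0.78), ([237.0, 205.0], 0.66)] [([173.0, 190.0], 0.8), ([235.0, 179.0], 0.68), ([292.0, 169.0], 0.63)]
tub_lid it knows: lid_tab, pump, rack, rack_rear, scraper, tub, vials
lid_tab [([246.0, 140.0], 0.74), ([287.0, 160.0], 0.72), ([158.0, 181.0], 0.55)] [([170.0, 178.0], 0.86), ([244.0, 159.0], 0.73), ([297.0, 161.0], 0.56)]
rack [([334.0, 246.0], 0.7)] [([328.0, 190.0], 0.8), ([240.0, 180.0], 0.69)]
pump [([352.0, 215.0], 0.59)] [([357.0, 204.0], 0.86)]
vials [([287.0, 271.0], 0.67), ([239.0, 209.0], 0.44)] [([243.0, 158.0], 0.7), ([288.0, 255.0], 0.68)]
scraper [([139.0, 249.0], 0.77)] [([142.0, 255.0], 0.94)]
rack_rear [([360.0, 233.0], 0.77), ([352.0, 213.0], 0.16)] [([322.0, 187.0], 0.9)]
top [ 0.44463249 -0.04426183  0.98849038] 456.5367393782566 [-0.01152339  0.          0.          0.          0.        ]
tub [([274.0, 295.0], 0.9), ([227.0, 237.0], 0.79), ([152.0, 223.0], 0.72)] [([277.0, 300.0], 0.81),
[... 936 characters left out ...]
  8.20869488e+01, -3.14846303e-04,
        6.76886850e+01, -1.02278340e+01]), 'qvel': array([-0.05183427,  0.09439409,  0.0006765 , -0.03185122, -0.01553869,
        0.04618965]), 'tau': array([-9.15281398e-04, -4.40002227e+01, -1.76980412e+01,  6.32163417e-02,
        5.05035406e-02, -9.39804863e-06]), 'position': array([0.18690982, 0.59638244, 0.22254093]), 'tcp_rot': array([[ 2.99098024e-01,  9.54222391e-01,  2.69266054e-06],
       [ 9.54222391e-01, -2.99098024e-01, -5.81771986e-06],
       [-4.74602911e-06,  4.30946549e-06, -1.00000000e+00]]), 'force': array([-0.90671372,  0.20724108, -0.74051945]), 'moment': array([-0.01335719,  0.03585553,  0.02256358]), 'opening': 0.9992673472519722}
```

View pics/scene0.png

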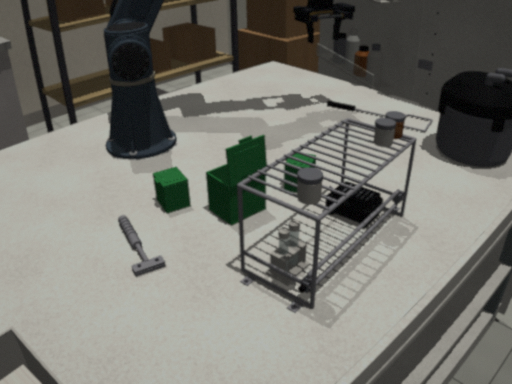

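View pics/top0.png

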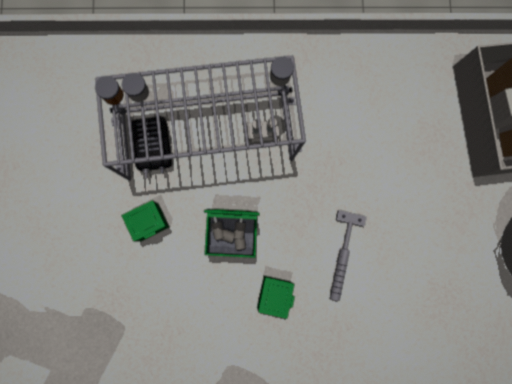

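Candidates for the tub (top view): A (230,235), open lid upright and largest; B (145,221), lid shut, smaller; C (276,297), lid shut, smaller. A fits the description (largest, lid upright). I'll check it in a close crop.

Run:
```python
import cv2
t=cv2.imread("pics/top0.png"); s=cv2.imread("pics/scene0.png")
def crop(im,x0,y0,x1,y1,k,name):
    c=cv2.resize(im[y0:y1,x0:x1],None,fx=k,fy=k,interpolation=cv2.INTER_CUBIC)
    c=cv2.convertScaleAbs(c,alpha=1.5,beta=15)
    for i in range(x0,x1,10):
        cv2.line(c,((i-x0)*k,0),((i-x0)*k,4 if i%50 else 12),(0,0,255),1)
        if i%20==0: cv2.putText(c,str(i),((i-x0)*k,22),0,0.35,(0,0,255),1)
    for i in range(y0,y1,10):
        cv2.line(c,(0,(i-y0)*k),(6,(i-y0)*k),(0,0,255),1)
        if i%20==0: cv2.putText(c,str(i),(8,(i-y0)*k+4),0,0.35,(0,0,255),1)
    cv2.imwrite(name,c)
crop(t,190,195,280,265,8,"pics/c1.png")
crop(t,85,50,315,200,3,"pics/c2.png")
crop(s,190,110,430,310,3,"pics/c3.png")
```

```text
(no output)
```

View pics/c1.png

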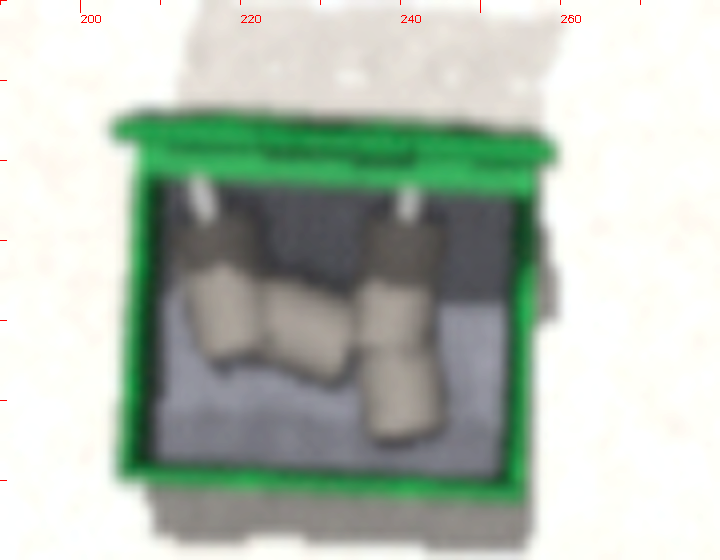

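View pics/c2.png

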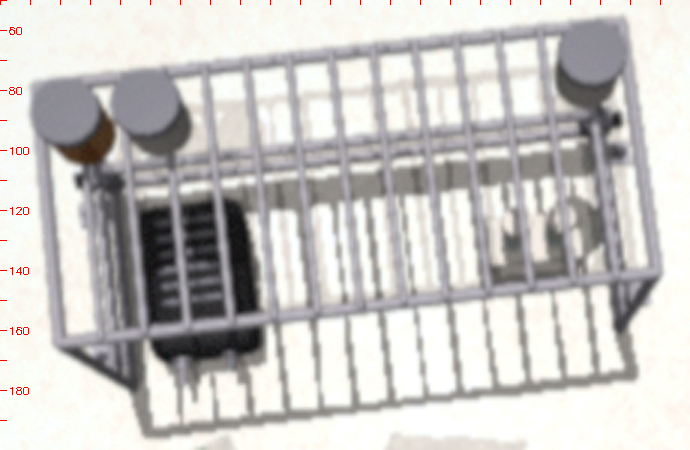

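View pics/c3.png

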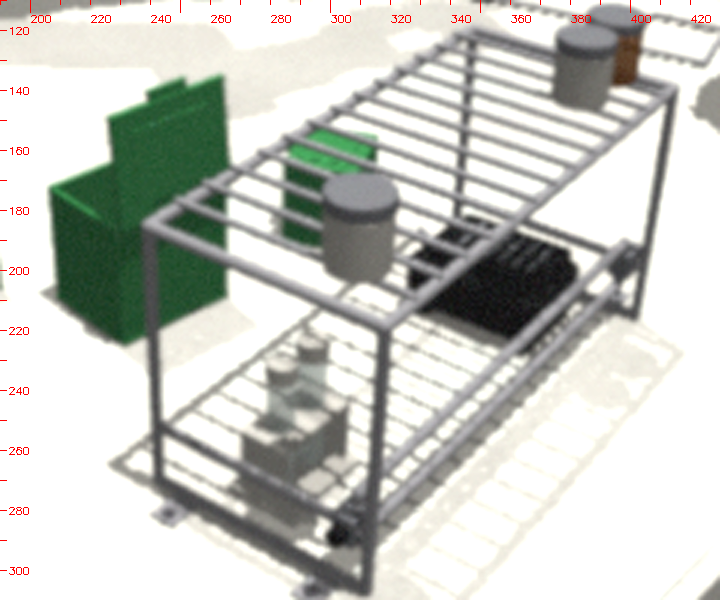

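```bash
cat > h.py <<'E'
import numpy as np, cv2
from scipy.optimize import least_squares
def proj(d,P):
    return cv2.projectPoints(np.array(P,float).reshape(-1,1,3),np.array(d["rvec"],float),np.array(d["tvec"],float),np.array([[d["fx"],0,d["cx"]],[0,d["fy"],d["cy"]],[0,0,1.]]),np.array(d["dist_coeffs"],float))[0].reshape(-1,2)
def W(p,L):
    c,s=np.cos(p[2]),np.sin(p[2]); L=np.array(L,float)
    return np.c_[p[0]+c*L[:,0]-s*L[:,1],p[1]+s*L[:,0]+c*L[:,1],L[:,2]]
def fit(obs,x0):
    f=lambda p: np.concatenate([(proj(d,W(p,L))-np.array(q,float)).ravel() for d,L,q in obs])
    r=least_squares(f,x0,loss="soft_l1"); return r.x,r.fun.reshape(-1,2)
def ray(d,uv,z):
    K=np.array([[d["fx"],0,d["cx"]],[0,d["fy"],d["cy"]],[0,0,1.]])
    n=cv2.undistortPoints(np.array(uv,float).reshape(-1,1,2),K,np.array(d["dist_coeffs"],float)).reshape(-1,2)
    R=cv2.Rodrigues(np.array(d["rvec"],float))[0]; C=-R.T@np.array(d["tvec"],float).ravel()
    D=np.c_[n,np.ones(len(n))]@R; return C+D*((z-C[2])/D[:,2])[:,None]
E
python3 - <<'E'
from rig import capture
from h import *
import pickle
s=capture("scene"); t=capture("top"); pickle.dump((s,t),open("cams.pkl","wb"))
def tub():
    return fit([(t,[(-.0425,.05,.098),(-.0425,-.05,.098)],[(204.9,255),(255,257)]),
     (s,[(.0425,-.05,0),(.0425,.05,0),(-.0425,-.05,0),(-.0425,-.05,.098)],[(231.5,225),(265,208.5),(209.5,209),(206.5,172.5)])],[.45,0,0])
p,r=tub(); print("tub",p,np.degrees(p[2]));print(r.round(1))
z=.197
q,r=fit([(t,[(-.103,.182,.191),(-.103,-.182,.191),(.062,.182,.191),(.062,-.182,.191)],[(104,165),(305,140.7),(96.7,77.7),(293.3,56)]),
 (s,[(-.103,-.182,.191),(.062,-.182,.191),(.062,.182,.191),(-.103,.182,.191)],[(239,184),(318.3,217.7),(415.3,139.3),(346.7,121.7)])],[.7,0,0])
print("rack",q,np.degrees(q[2]));print(r.round(1))
# overlay
I=s["image"].copy();J=t["image"].copy()
c,sn=np.cos(q[2]),np.sin(q[2])
def draw(d,I,A,col):
    P=proj(d,A); 
    for a,b in zip(P[:-1],P[1:]): cv2.line(I,tuple(int(v*2) for v in a),tuple(int(v*2) for v in b),col,1)
out=[]
for d in (s,t):
    I=cv2.resize(d["image"],None,fx=2,fy=2)
    for h in (0,.098): draw(d,I,W(p,[(-.0425,-.05,h),(.0425,-.05,h),(.0425,.05,h),(-.0425,.05,h),(-.0425,-.05,h)]),(0,0,255))
    for h in (0,.197): draw(d,I,W(q,[(-.103,-.182,h),(.062,-.182,h),(.062,.182,h),(-.103,.182,h),(-.103,-.182,h)]),(255,0,255))
    for h in (.03,.065):
      for x in (.033,.0435,.054): draw(d,I,W(q,[(x,-.17,h),(x,.17,h)]),(0,255,255))
    out.append(I)
cv2.imwrite("pics/o1.png",out[0][200:640,360:900]); cv2.imwrite("pics/o2.png",out[1][80:560,160:700])
E
```

```text
tub [ 0.46311557 -0.03493447 -0.04715125] -2.701567487842759
[[-1.6 -0.1]
 [ 0.1 -0.6]
 [-0.   0.6]
 [ 0.9 -0.4]
 [-1.5  0.3]
 [-1.6 -0.9]]
rack [0.70558771 0.01782323 0.10913337] 6.252881633313497
[[-2.2  0.8]
 [ 1.2  0.7]
 [-3.  -1.8]
 [ 0.2 -2.3]
 [-3.9  0.3]
 [-0.1  2.1]
 [ 1.  -1.3]
 [-0.6 -4.3]]
```

View pics/o1.png

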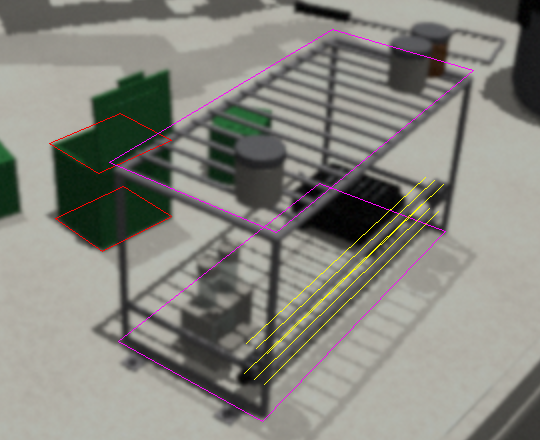

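View pics/o2.png

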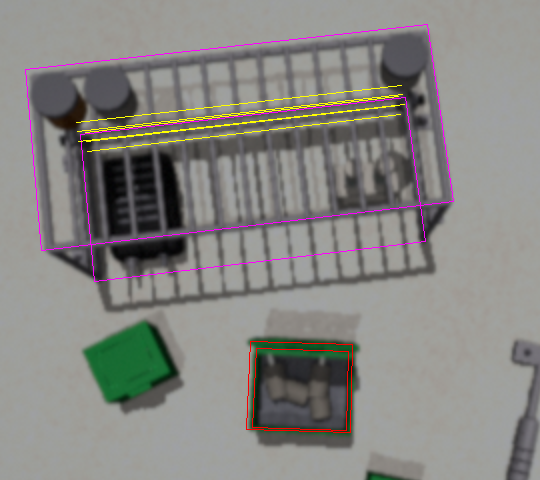

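Run:
```python
from h import *
import pickle
s,t=pickle.load(open("cams.pkl","rb"))
a,b,c=-.099,.058,.178
z=.191
T=(t,[(a,c,z),(a,-c,z),(b,c,z),(b,-c,z)],[(104,164.7),(304.5,140.7),(97,78.3),(293,56.5)])
S=(s,[(a,-c,z),(b,-c,z),(b,c,z),(a,c,z),(a,-c,0),(b,-c,0),(b,c,0)],[(239.5,184),(318.3,217.7),(414.5,140),(346.7,121.7),(243.3,270),(312,306),(402.7,216)])
for o in ([T],[S],[T,S]):
  q,r=fit(o,[.7,0,0]); print("rack",q,np.degrees(q[2]));print(r.round(1).tolist())
# rail lines from picture, top view: 
out=[]
for d in (s,t):
    I=cv2.resize(d["image"],None,fx=2,fy=2)
    def draw(A,col):
        P=proj(d,A)
        for u,v in zip(P[:-1],P[1:]): cv2.line(I,tuple(int(k*2) for k in u),tuple(int(k*2) for k in v),col,1,cv2.LINE_AA)
    for h in (0,.191): draw(W(q,[(a,-c,h),(b,-c,h),(b,c,h),(a,c,h),(a,-c,h)]),(255,0,255))
    out.append(I)
cv2.imwrite("pics/o3.png",out[0][200:640,360:900]); cv2.imwrite("pics/o4.png",out[1][80:560,160:700])
```

```text
rack [0.70387259 0.01639676 0.10748589] 6.158488006829275
[[0.6, -0.6], [-0.0, -0.1], [-0.1, 0.2], [-0.5, 0.6]]
rack [0.70685928 0.01952522 0.10624488] 6.087382987666249
[[0.2, -0.2], [0.2, -0.3], [0.4, -1.9], [1.3, -3.3], [-0.3, 0.5], [-0.4, 2.0], [-1.3, -0.1]]
rack [0.70577418 0.01820749 0.10942619] 6.269658704645139
[[-0.3, -1.5], [-1.0, -1.4], [-1.1, -0.6], [-1.6, -0.6], [-0.7, 0.1], [-0.6, -0.1], [-0.6, -1.9], [0.3, -3.3], [-1.1, 0.7], [-1.1, 2.2], [-2.3, -0.1]]
```

View pics/o3.png

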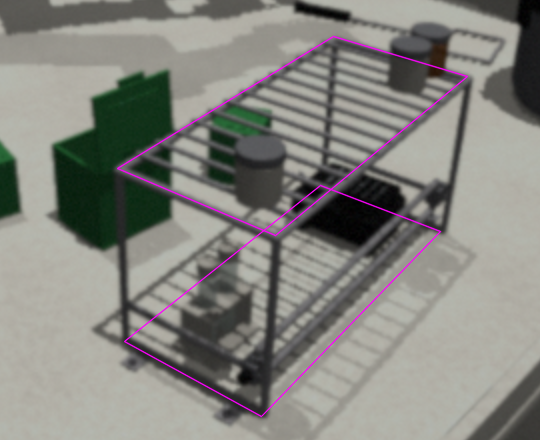

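View pics/o4.png

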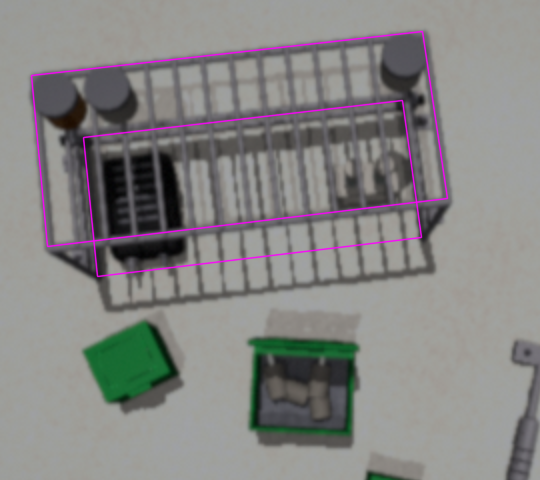

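Run:
```python
from h import *
import pickle
s,t=pickle.load(open("cams.pkl","rb"))
a=ray(t,[(232.5,210.5)],.183)[0]; print("tab top",a, ray(t,[(204,211),(259,214)],.18))
p=np.array([.463,-.035,np.radians(-2.7)])
for th in (1.3,1.4,1.5,1.57,1.65,1.75):
    L=[(.0425-.085*np.cos(th)-.003*np.sin(th),y,.098+.085*np.sin(th)+.003*np.cos(th)) for y in (-.05,0,.05)]
    print(th,proj(t,W(p,L)).round(1).tolist(),proj(s,W(p,L)).round(1).tolist())
q=[.7048,.0175,np.radians(6.15)]
print("rail in rack coords")
def toL(P): 
    c,s_=np.cos(q[2]),np.sin(q[2]); d=P[:,:2]-np.array(q[:2]); return np.c_[c*d[:,0]+s_*d[:,1],-s_*d[:,0]+c*d[:,1]]
print(toL(ray(t,[(281.7,90.7),(168.3,102.3)],.065)),toL(ray(t,[(281.7,94.),],.03)))
print("misc", ray(s,[(330,103),(430,128),(445,150),(510,160)],0), "pump/vials",ray(t,[(151,145),(262,135)],0),toL(ray(t,[(151,145),(262,135)],0)))
print("small tubs",ray(t,[(145,221),(276,297)],.07), "scraper",ray(t,[(351,217),(336,298)],.01))
```

```text
tab top [ 0.50180967 -0.04074318  0.183     ] [[ 0.50192014  0.00966772  0.18      ]
 [ 0.49507266 -0.08761787  0.18      ]]
1.3 [[258.2, 223.9], [229.9, 223.1], [201.5, 222.2]] [[219.5, 146.0], [239.0, 138.5], [257.3, 131.5]]
1.4 [[258.3, 219.2], [230.0, 218.3], [201.6, 217.5]] [[222.0, 146.6], [241.5, 139.1], [259.9, 132.0]]
1.5 [[258.5, 214.5], [230.2, 213.6], [201.8, 212.7]] [[224.7, 147.6], [244.2, 140.1], [262.6, 132.9]]
1.57 [[258.6, 211.1], [230.3, 210.2], [201.9, 209.3]] [[226.5, 148.6], [246.1, 141.0], [264.5, 133.8]]
1.65 [[258.7, 207.3], [230.4, 206.4], [202.1, 205.5]] [[228.7, 150.0], [248.3, 142.3], [266.7, 135.1]]
1.75 [[258.7, 202.6], [230.6, 201.7], [202.4, 200.8]] [[231.5, 152.1], [251.1, 144.3], [269.5, 137.0]]
rail in rack coords
[[ 0.0374126  -0.16921826]
 [ 0.03986324  0.06851987]] [[ 0.04152594 -0.17336858]]
misc [[0.20560626 0.63095125 0.        ]
 [0.5572628  0.69273423 0.        ]
 [0.66339426 0.5836267  0.        ]
 [0.83010905 0.67008695 0.        ]] pump/vials [[ 6.61451725e-01  1.36802632e-01  1.11022302e-16]
 [ 6.81200779e-01 -1.07500052e-01  0.00000000e+00]] [[-0.0303177   0.12326   ]
 [-0.03685488 -0.12175243]]
small tubs [[ 0.4915263   0.1347627   0.07      ]
 [ 0.33730634 -0.12380458  0.07      ]] scraper [[ 0.4960173  -0.29545061  0.01      ]
 [ 0.32545966 -0.25602706  0.01      ]]
```

Emit:
send_rows([
  [[0,0,-20],-0.1025],
  [[0,0,-20],-0.1025],
  [[0,0,-20],-0.1025],
  [[0,0,-20],-0.1025],
  [[0,0,-10],0],
], gripper=1)

```text
time_s: 2.77
position: [0.1858, 0.594, 0.3113]
tcp_rot: [[-0.125, 0.992, -0.005], [0.992, 0.125, -0.01], [-0.009, -0.006, -1.0]]
force: [0.8, -0.3, 0.2]
opening: 0.707
```

```bash
cat > to.py <<'E'
import sys,numpy as np
from rig import bot
s=bot.read_state(); R=np.array(s["tcp_rot"]); p=np.array(s["position"])
print("t",round(s["time_s"],2),"pos",(p*1000).round(1),"F",np.round(s["force"],1),"M",np.round(s["moment"],2),"open",round(s["opening"],3),"q",np.round(s["joint_positions"],1))
print("R",R.round(3).tolist())
for a in sys.argv[1:]:
    g=np.array(eval(a),float); d=R.T@(g-p*1000); print(a,"shift",d.round(1),"len",round(np.linalg.norm(d),1)); p=g/1000
E
python3 to.py "[555,-40,320]"
```

```text
t 2.77 pos [185.8 594.  311.3] F [ 0.8 -0.3  0.2] M [0.04 0.06 0.03] open 0.707 q [ 62.4  25.6  75.6   0.   79.5 -34.8]
R [[-0.125, 0.992, -0.005], [0.992, 0.125, -0.01], [-0.009, -0.006, -1.0]]
[555,-40,320] shift [-675.2  287.2   -4.3] len 733.7
```

Emit:
send_rows([
  [[-37,15.7,0],0.005],
  [[-37,15.7,0],0.005],
  [[-37,15.7,0],0],
  [[-37,15.7,0],0],
  [[-37,15.7,0],0],
])

```text
time_s: 3.18
position: [0.2852, 0.4225, 0.3141]
tcp_rot: [[-0.114, 0.994, -0.0], [0.994, 0.114, 0.003], [0.003, 0.0, -1.0]]
force: [1.3, 0.8, 0.1]
opening: 0.32
```

Emit:
send_rows([
  [[-37,15.7,0],0],
  [[-37,15.7,0],0],
  [[-37,15.7,0],0],
  [[-37,15.7,0],0],
  [[-37,15.7,0],0],
])

```text
time_s: 3.6
position: [0.3846, 0.2391, 0.3131]
tcp_rot: [[-0.101, 0.995, 0.001], [0.995, 0.101, 0.004], [0.004, 0.001, -1.0]]
force: [-0.1, 0.1, -0.1]
opening: 0.019
```

Emit:
send_rows([
  [[-37,15.7,0],0],
  [[-37,15.7,0],0],
  [[-37,15.7,0],0],
  [[-37,15.7,0],0],
  [[-37,15.7,0],0],
])

```text
time_s: 4.02
position: [0.4814, 0.0545, 0.3125]
tcp_rot: [[-0.085, 0.996, 0.002], [0.996, 0.085, 0.005], [0.005, 0.003, -1.0]]
force: [1.4, 0.8, -0.3]
opening: 0.005
```

```bash
python3 to.py "[555,-40,320]" "[555,-40,150]"
```

```text
t 4.02 pos [481.4  54.5 312.5] F [ 1.4  0.8 -0.3] M [ 0.01 -0.04 -0.02] open 0.005 q [  -7.    13.1   94.8    0.3   72.  -102. ]
R [[-0.085, 0.996, 0.002], [0.996, 0.085, 0.005], [0.005, 0.003, -1.0]]
[555,-40,320] shift [-100.4   65.3   -7.8] len 120.0
[555,-40,150] shift [ -0.8  -0.4 170. ] len 170.0
```

Emit:
send_rows([
  [[-34,22,0],-0.005],
  [[-34,22,0],-0.005],
  [[-33,21,0],-0.005],
  [[0,0,20],-0.005],
  [[0,0,35],0],
])

```text
time_s: 4.43
position: [0.5662, -0.0562, 0.2617]
tcp_rot: [[-0.08, 0.997, 0.022], [0.997, 0.08, -0.003], [-0.005, 0.022, -1.0]]
force: [-0.4, 0.8, -0.6]
opening: 0.007
```

```bash
python3 to.py "[555,-40,150]"
```

```text
t 4.43 pos [566.2 -56.2 261.7] F [-0.4  0.8 -0.6] M [ 0.05  0.05 -0.02] open 0.007 q [ -17.    22.8   88.6    0.2   67.3 -111.7]
R [[-0.08, 0.997, 0.022], [0.997, 0.08, -0.003], [-0.005, 0.022, -1.0]]
[555,-40,150] shift [ 17.6 -12.3 111.4] len 113.5
```

Emit:
send_rows([
  [[17,-12,20],-0.005],
  [[0,0,25],-0.005],
  [[0,0,25],0],
  [[0,0,20],0],
  [[0,0,8],0],
])

```text
time_s: 4.85
position: [0.553, -0.0426, 0.154]
tcp_rot: [[-0.07, 0.997, 0.017], [0.998, 0.07, -0.002], [-0.003, 0.016, -1.0]]
force: [0.1, -0.0, 1.0]
opening: 0.01
```

```bash
python3 to.py "[555,-40,150]" "[475,-40,150]" "[455,-40,135]" "[445,-40,103]"
python3 - <<'E'
from rig import capture
import cv2
d=capture("scene");cv2.imwrite("pics/s1.png",cv2.resize(d["image"][100:300,150:430],None,fx=2.5,fy=2.5))
E
```

```text
t 4.85 pos [553.  -42.6 154. ] F [ 0.1 -0.   1. ] M [ 0.03 -0.    0.  ] open 0.01 q [ -16.    29.8   96.8    0.2   52.4 -110.2]
R [[-0.07, 0.997, 0.017], [0.998, 0.07, -0.002], [-0.003, 0.016, -1.0]]
[555,-40,150] shift [2.5 2.1 4.1] len 5.2
[475,-40,150] shift [  5.6 -79.8  -1.3] len 80.0
[455,-40,135] shift [  1.4 -20.2  14.7] len 25.0
[445,-40,103] shift [  0.8 -10.5  31.8] len 33.5
```

View pics/s1.png

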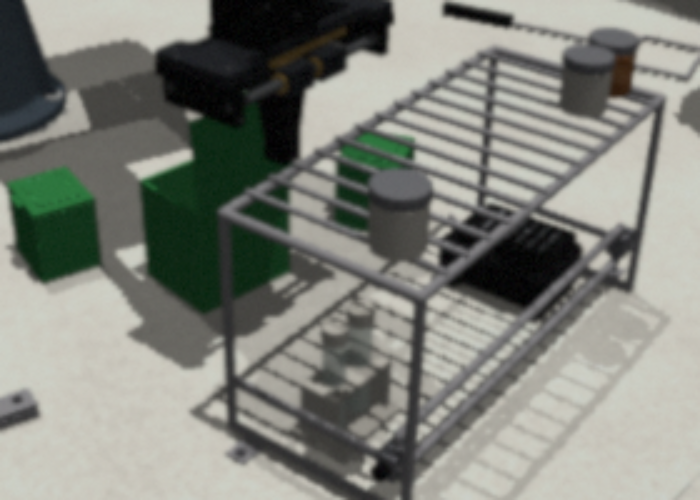

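The finger sits behind the upright lid of tub A, clear of the rack. The body is wide along y and thin along x. Now I'll sweep the lid over toward the robot.

Emit:
send_rows([
  [[3,-12,3],-0.01],
  [[1,-18,0],-0.01],
  [[1,-20,0],0],
  [[0,-20,0],0],
  [[0,-12,0],0],
])

```text
time_s: 5.32
position: [0.4753, -0.0455, 0.1512]
tcp_rot: [[-0.085, 0.996, 0.027], [0.996, 0.085, -0.004], [-0.006, 0.026, -1.0]]
force: [1.2, -1.0, 0.6]
opening: 0.006
```

```bash
python3 to.py  "[455,-40,135]" "[442,-40,112]"
```

```text
t 5.32 pos [475.3 -45.5 151.2] F [ 1.2 -1.   0.6] M [ 0.02 -0.09  0.  ] open 0.006 q [ -19.1   24.9  108.2    0.4   45.4 -114.2]
R [[-0.085, 0.996, 0.027], [0.996, 0.085, -0.004], [-0.006, 0.026, -1.0]]
[455,-40,135] shift [  7.3 -20.2  15.6] len 26.5
[442,-40,112] shift [  1.2 -13.6  22.6] len 26.4
```

Emit:
send_rows([
  [[3,-12,4],0],
  [[3,-12,8],0],
  [[0,-10,10],0],
  [[0,-6,12],0],
  [[0,-3,8],0],
])

```text
time_s: 5.73
position: [0.4373, -0.0456, 0.1146]
tcp_rot: [[-0.076, 0.996, 0.046], [0.997, 0.076, -0.011], [-0.014, 0.045, -0.999]]
force: [0.0, 0.1, 0.0]
opening: 0.006
```

```bash
python3 to.py "[440,-40,103]"
python3 - <<'E'
from rig import capture
import cv2
d=capture("scene");cv2.imwrite("pics/s2.png",cv2.resize(d["image"][100:300,150:430],None,fx=2.5,fy=2.5))
E
```

```text
t 5.73 pos [437.3 -45.6 114.6] F [0.  0.1 0. ] M [ 0.04  0.04 -0.02] open 0.006 q [ -20.8   26.6  116.     0.6   34.7 -115.7]
R [[-0.076, 0.996, 0.046], [0.997, 0.076, -0.011], [-0.014, 0.045, -0.999]]
[440,-40,103] shift [ 5.5  2.6 11.7] len 13.2
```

View pics/s2.png

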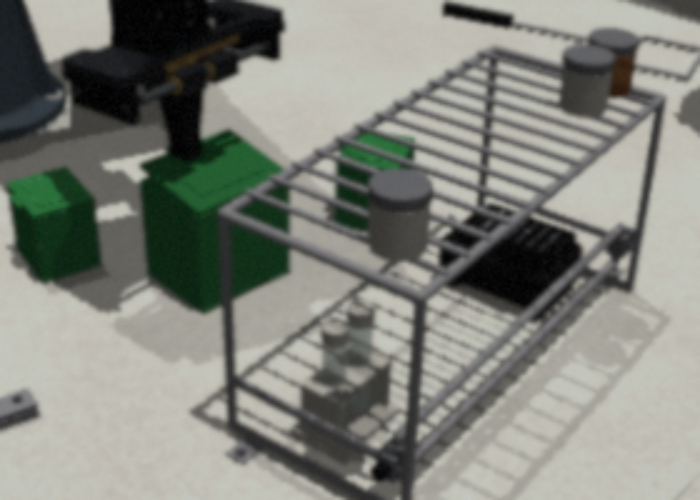

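The lid is nearly down. I'll press it until the wrist force shows it is seated.

Emit:
send_rows([
  [[0,0,5],0],
  [[0,0,5],0],
  [[0,0,3],0],
  [[0,0,2],0],
  [[0,0,2],0],
])

```text
time_s: 6.2
position: [0.4387, -0.0462, 0.1037]
tcp_rot: [[-0.075, 0.996, 0.047], [0.997, 0.075, -0.013], [-0.016, 0.046, -0.999]]
force: [-6.7, 0.7, 25.8]
opening: 0.004
```

Emit:
send_rows([
  [[0,0,-5],0],
  [[0,0,-20],0],
  [[0,0,-40],0],
  [[0,0,-40],0],
  [[0,0,-40],0],
], gripper=0.3)

```text
time_s: 6.62
position: [0.4307, -0.0437, 0.2503]
tcp_rot: [[-0.073, 0.997, 0.038], [0.997, 0.073, -0.009], [-0.012, 0.037, -0.999]]
force: [2.1, -0.7, -0.5]
opening: 0.299
```

Emit:
send_rows([
  [[0,0,-40],0],
  [[0,0,-40],0],
  [[0,0,-40],0],
  [[20,0,-30],0],
  [[20,0,-10],0],
])

```text
time_s: 7.03
position: [0.4249, -0.0041, 0.426]
tcp_rot: [[-0.066, 0.996, 0.059], [0.998, 0.067, -0.017], [-0.021, 0.058, -0.998]]
force: [0.7, 0.6, -0.1]
opening: 0.659
```

```bash
python3 to.py "[440,-40,400]"
python3 - <<'E'
from rig import capture
import cv2,numpy as np
d=capture("scene");e=capture("top")
a=cv2.resize(d["image"][130:240,180:300],None,fx=4,fy=4);b=cv2.resize(e["image"][180:280,180:270],None,fx=4,fy=4)[:400]
h=440; b=cv2.copyMakeBorder(b,0,40,0,0,0)
cv2.imwrite("pics/s3.png",cv2.resize(np.hstack([a,b]),(780,410)))
E
```

```text
t 7.03 pos [424.9  -4.1 426. ] F [ 0.7  0.6 -0.1] M [ 0.02 -0.02 -0.02] open 0.659 q [-1.570e+01  5.000e-01  9.200e+01 -1.000e-01  8.390e+01 -1.095e+02]
R [[-0.066, 0.996, 0.059], [0.998, 0.067, -0.017], [-0.021, 0.058, -0.998]]
[440,-40,400] shift [-36.2  11.2  27.4] len 46.8
```

View pics/s3.png

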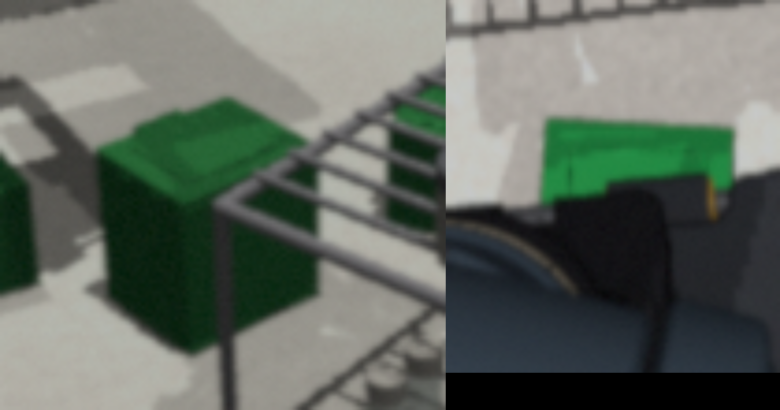

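Emit:
send_rows([
  [[28,25,0],0],
  [[30,28,0],0],
  [[30,28,0],0],
  [[30,28,0],0],
  [[22,28,0],0],
])

```text
time_s: 7.55
position: [0.5513, 0.1451, 0.4257]
tcp_rot: [[-0.059, 0.997, 0.053], [0.998, 0.06, -0.024], [-0.027, 0.052, -0.998]]
force: [0.7, -1.1, 0.4]
opening: 0.702
```

Emit:
send_rows([
  [[10,39,0],-0.01],
  [[5,39,0],-0.01],
  [[5,39,0],-0.01],
  [[5,39,0],0],
  [[5,39,0],0],
])

```text
time_s: 7.97
position: [0.7474, 0.1972, 0.4243]
tcp_rot: [[-0.098, 0.994, 0.04], [0.995, 0.099, -0.026], [-0.03, 0.037, -0.999]]
force: [0.2, 0.2, 0.4]
opening: 0.703
```

```bash
python3 to.py "[883,208,400]"
```

```text
t 7.97 pos [747.4 197.2 424.3] F [0.2 0.2 0.4] M [0.02 0.01 0.02] open 0.703 q [  7.2  36.2  40.2  -1.8 101.5 -88.8]
R [[-0.098, 0.994, 0.04], [0.995, 0.099, -0.026], [-0.03, 0.037, -0.999]]
[883,208,400] shift [ -1.8 135.   29.4] len 138.2
```

Emit:
send_rows([
  [[0,39,0],0],
  [[0,39,0],0],
  [[0,39,0],0],
  [[0,39,0],0],
  [[0,39,0],0],
])

```text
time_s: 8.38
position: [0.8788, 0.199, 0.3697]
tcp_rot: [[-0.1, 0.993, 0.057], [0.995, 0.102, -0.02], [-0.025, 0.055, -0.998]]
force: [0.8, 0.6, 1.6]
opening: 0.698
```

```bash
python3 to.py
```

```text
t 8.38 pos [878.8 199.  369.7] F [0.8 0.6 1.6] M [-0.03  0.02  0.03] open 0.698 q [  6.2  53.7  12.8  -1.6 110.4 -90.2]
R [[-0.1, 0.993, 0.057], [0.995, 0.102, -0.02], [-0.025, 0.055, -0.998]]
```

Emit:
send_rows([
  [[0,39,0],0],
  [[0,39,0],0],
  [[0,39,0],0],
  [[0,39,0],0],
  [[0,39,0],0],
])

```text
time_s: 8.8
position: [0.9396, 0.183, 0.3013]
tcp_rot: [[-0.099, 0.985, 0.144], [0.995, 0.1, -0.001], [-0.015, 0.143, -0.99]]
force: [0.4, -1.1, 0.4]
opening: 0.701
```

```bash
python3 to.py
```

```text
t 8.8 pos [939.6 183.  301.3] F [ 0.4 -1.1  0.4] M [0.01 0.14 0.01] open 0.701 q [  4.6  58.3  12.7  -0.7 100.8 -91.3]
R [[-0.099, 0.985, 0.144], [0.995, 0.1, -0.001], [-0.015, 0.143, -0.99]]
```

Emit:
send_rows([
  [[2,34,-22],0],
  [[2,34,-22],0],
  [[2,34,-22],0],
  [[2,34,-22],0],
  [[2,34,-22],0],
])

```text
time_s: 9.22
position: [0.9478, 0.1773, 0.3704]
tcp_rot: [[-0.098, 0.964, 0.245], [0.995, 0.096, 0.019], [-0.005, 0.246, -0.969]]
force: [0.4, 1.3, 0.2]
opening: 0.701
```

```bash
python3 to.py
```

```text
t 9.22 pos [947.8 177.3 370.4] F [0.4 1.3 0.2] M [0.05 0.13 0.01] open 0.701 q [  3.9  54.3  12.5   0.1  98.9 -91.7]
R [[-0.098, 0.964, 0.245], [0.995, 0.096, 0.019], [-0.005, 0.246, -0.969]]
```

Emit:
send_rows([
  [[2,34,-22],0],
  [[2,34,-22],0],
  [[2,34,-22],0],
  [[2,34,-22],0],
  [[2,34,-22],0],
])

```text
time_s: 9.63
position: [0.9434, 0.1758, 0.474]
tcp_rot: [[-0.103, 0.92, 0.377], [0.995, 0.094, 0.043], [0.004, 0.38, -0.925]]
force: [-0.5, 0.4, -1.7]
opening: 0.704
```

```bash
python3 to.py
```

```text
t 9.63 pos [943.4 175.8 474. ] F [-0.5  0.4 -1.7] M [-0.    0.27  0.04] open 0.704 q [  3.6  48.3  12.5   1.1  96.9 -91.9]
R [[-0.103, 0.92, 0.377], [0.995, 0.094, 0.043], [0.004, 0.38, -0.925]]
```

```bash
python3 -c "
from rig import bot
print(bot.read_state()['joint_positions'])"
```

```text
[  3.55230307  48.31259105  12.51243      1.13609715  96.8954081
 -91.94885707]
```

Emit:
send_rows([
  [[2,40,-4],0],
  [[2,40,-4],0],
  [[2,40,-4],0],
  [[2,40,-4],0],
  [[2,40,-4],0],
])

```text
time_s: 10.05
position: [0.9735, 0.1773, 0.5157]
tcp_rot: [[-0.109, 0.852, 0.512], [0.994, 0.087, 0.068], [0.014, 0.517, -0.856]]
force: [-0.2, -0.4, -0.6]
opening: 0.702
```

```bash
python3 to.py; python3 -c "
from rig import bot
print(bot.read_state()['joint_positions'])"
```

```text
t 10.05 pos [973.5 177.3 515.7] F [-0.2 -0.4 -0.6] M [0.01 0.33 0.02] open 0.702 q [  3.2  46.9  12.5   2.3  89.5 -92.3]
R [[-0.109, 0.852, 0.512], [0.994, 0.087, 0.068], [0.014, 0.517, -0.856]]
[  3.17801721  46.87402577  12.54276773   2.26574846  89.5408126
 -92.26488094]
```

```bash
cat > kin.py <<'E'
import numpy as np
from scipy.optimize import least_squares
D=[([62.366,30.224,82.088,0,67.689],[.187,.596,.223]),
([62.4,25.6,75.6,0,79.5],[.1858,.594,.3113]),
([-7,13.1,94.8,.3,72],[.4814,.0545,.3125]),
([-16,29.8,96.8,.2,52.4],[.553,-.0426,.154]),
([-19.1,24.9,108.2,.4,45.4],[.4753,-.0455,.1512]),
([-20.8,26.6,116,.6,34.7],[.4373,-.0456,.1146]),
([-15.7,.5,92,-.1,83.9],[.4249,-.0041,.426]),
([7.2,36.2,40.2,-1.8,101.5],[.7474,.1972,.4243]),
([6.2,53.7,12.8,-1.6,110.4],[.8788,.199,.3697]),
([4.6,58.3,12.7,-.7,100.8],[.9396,.183,.3013]),
([3.6,48.3,12.5,1.1,96.9],[.9434,.1758,.474]),
([3.2,46.9,12.5,2.3,89.5],[.9735,.1773,.5157])]
def rz(P,q):
    a0,z0,L1,L2,b,L3=P[:6]; q=np.radians(q); a,c,e=q[1],q[1]+q[2],q[1]+q[2]+q[4]
    return np.array([a0+L1*np.sin(a)+L2*np.sin(c)-b*np.cos(c)+L3*np.sin(e), z0+L1*np.cos(a)+L2*np.cos(c)+b*np.sin(c)+L3*np.cos(e)])
def fk(P,q):
    r,z=rz(P,q); j=np.radians(q[0]); return np.array([r*np.cos(j)-P[6]*np.sin(j),r*np.sin(j)+P[6]*np.cos(j),z])
f=lambda P: np.concatenate([fk(P,q)-np.array(p) for q,p in D]+[np.array(P)*1e-4])
S=least_squares(f,[0,.3,.4,.4,0,.25,.112]); P=S.x
if __name__=="__main__":
    print(P.round(4), (S.fun[:36].reshape(-1,3)*1000).round(1).tolist())
    # feasibility: tip at radial r,z, tilt -> J5
    for tip in [(.60,.05),(.65,.05),(.65,.03),(.65,.08),(.45,.05),(.42,.05)]:
        for tilt in range(0,100,10):
            g=lambda q: np.r_[rz(P,[0,q[0],q[1],0,180-tilt-q[0]-q[1]])-np.array(tip)]
            s=least_squares(g,[30,100],bounds=([-43,12.5],[126,139.97]))
            q=s.x; print(tip,tilt,q.round(0),"J5",round(180-tilt-q.sum()),"err",round(np.linalg.norm(s.fun)*1000,1))
E
python3 kin.py
```

```text
[-0.      0.274   0.5879  0.3917 -0.1143  0.3048  0.1111] [[-0.2, 0.3, -0.3], [-0.5, 0.1, -0.1], [0.0, -1.7, 0.1], [0.4, -0.6, 0.1], [-1.0, -1.2, 0.2], [-0.8, -1.4, -0.0], [0.5, -0.1, 0.4], [-1.4, 9.0, 0.5], [-1.0, 8.1, -0.6], [-0.3, 4.0, -0.6], [0.0, -5.2, 0.4], [0.8, -11.6, 0.0]]
(0.6, 0.05) 0 [42. 91.] J5 46 err 0.0
(0.6, 0.05) 10 [40. 99.] J5 30 err 0.0
(0.6, 0.05) 20 [ 40. 107.] J5 13 err 0.0
(0.6, 0.05) 30 [ 41. 114.] J5 -5 err 0.0
(0.6, 0.05) 40 [ 45. 120.] J5 -25 err 0.0
(0.6, 0.05) 50 [ 51. 126.] J5 -47 err 0.0
(0.6, 0.05) 60 [ 59. 129.] J5 -68 err 0.0
(0.6, 0.05) 70 [ 69. 130.] J5 -89 err 0.0
(0.6, 0.05) 80 [ 77. 129.] J5 -106 err 0.0
(0.6, 0.05) 90 [ 84. 125.] J5 -119 err 0.0
(0.65, 0.05) 0 [45. 84.] J5 51 err 0.0
(0.65, 0.05) 10 [43. 92.] J5 35 err 0.0
(0.65, 0.05) 20 [ 42. 100.] J5 19 err 0.0
(0.65, 0.05) 30 [ 42. 107.] J5 1 err 0.0
(0.65, 0.05) 40 [ 45. 113.] J5 -18 err 0.0
(0.65, 0.05) 50 [ 50. 119.] J5 -38 err 0.0
(0.65, 0.05) 60 [ 57. 122.] J5 -59 err 0.0
(0.65, 0.05) 70 [ 65. 123.] J5 -78 err 0.0
(0.65, 0.05) 80 [ 72. 122.] J5 -95 err 0.0
(0.65, 0.05) 90 [ 79. 119.]
[... 1026 characters left out ...]
(0.45, 0.05) 40 [ 50. 140.] J5 -50 err 16.0
(0.45, 0.05) 50 [ 60. 140.] J5 -70 err 51.9
(0.45, 0.05) 60 [ 74. 140.] J5 -94 err 70.9
(0.45, 0.05) 70 [ 89. 140.] J5 -119 err 67.5
(0.45, 0.05) 80 [101. 140.] J5 -141 err 42.9
(0.45, 0.05) 90 [110. 140.] J5 -160 err 3.3
(0.42, 0.05) 0 [ 35. 117.] J5 28 err 0.0
(0.42, 0.05) 10 [ 35. 124.] J5 11 err 0.0
(0.42, 0.05) 20 [ 37. 132.] J5 -9 err 0.0
(0.42, 0.05) 30 [ 44. 140.] J5 -34 err 0.0
(0.42, 0.05) 40 [ 50. 140.] J5 -50 err 46.0
(0.42, 0.05) 50 [ 61. 140.] J5 -71 err 81.7
(0.42, 0.05) 60 [ 77. 140.] J5 -97 err 98.6
(0.42, 0.05) 70 [ 94. 140.] J5 -124 err 90.9
(0.42, 0.05) 80 [108. 140.] J5 -147 err 61.4
(0.42, 0.05) 90 [115. 140.] J5 -165 err 18.4
```

Run:
```python
from rig import capture
import cv2,numpy as np,pickle
d=capture("scene");e=capture("top"); pickle.dump((d,e),open("cams2.pkl","wb"))
cv2.imwrite("pics/s4.png",cv2.resize(d["image"],None,fx=1.5,fy=1.5));cv2.imwrite("pics/t4.png",cv2.resize(e["image"],None,fx=1.5,fy=1.5))
cv2.imwrite("pics/t4c.png",cv2.resize(e["image"][190:270,190:280],None,fx=8,fy=8,interpolation=cv2.INTER_CUBIC)[:600])
```

```text
(no output)
```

View pics/s4.png

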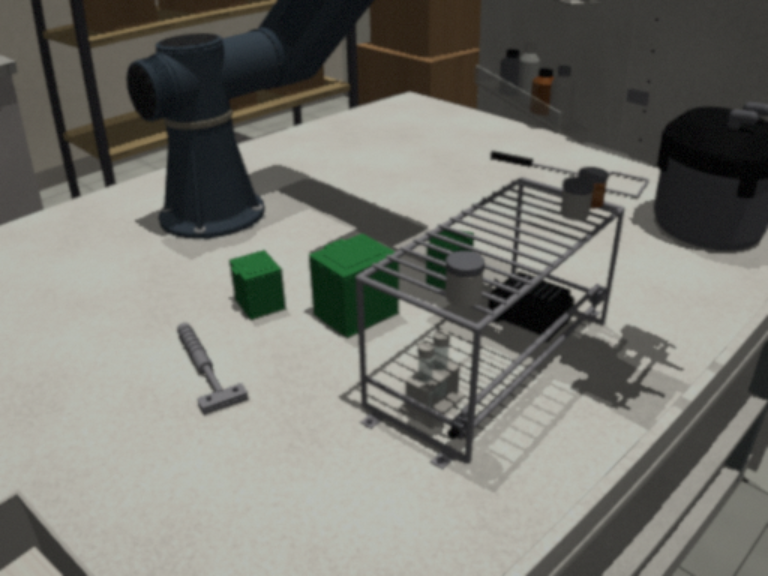

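View pics/t4.png

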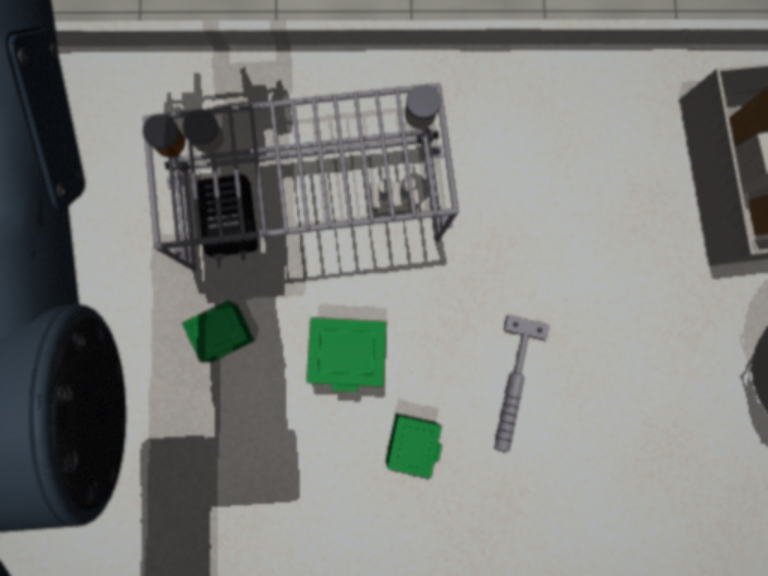

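Run:
```python
from h import *
import pickle
s,t=pickle.load(open("cams2.pkl","rb"))
im=t["image"].astype(int); g=(im[:,:,1]-np.maximum(im[:,:,0],im[:,:,2])>25).astype(np.uint8)
n,l,st,c=cv2.connectedComponentsWithStats(g)
K=None
for i in range(1,n):
    if st[i,4]>300:
        m=(l==i).astype(np.uint8); m2=cv2.morphologyEx(m,cv2.MORPH_OPEN,np.ones((19,19)) if st[i,4]>1500 else np.ones((3,3)))
        ct=max(cv2.findContours(m2,0,2)[0],key=cv2.contourArea); r=cv2.minAreaRect(ct); b=cv2.boxPoints(r)
        w=ray(t,b,.104 if st[i,4]>1500 else .075); print(st[i],r, w[:,:2].round(4).tolist(), "ctr",w.mean(0).round(4), [round(np.linalg.norm(w[k]-w[k-1]),4) for k in range(4)], [round(float(np.degrees(np.arctan2(*(w[k]-w[k-1])[[1,0]]))),1) for k in range(4)])
b=[(205.3,212),(258,213.3),(257.3,258.3),(204.7,256)]
# small tub height from scene: C tub in scene, bottom edges vs top
print("C bottom (scene)",ray(s,[(168,210),(189,205),(155,190)],0),"top",ray(s,[(166,192)],.07))
```

```text
[136 205  29  35 712] ((149.5, 221.5), (33.0, 27.0), 90.0) [[0.5234, 0.1519], [0.5226, 0.0983], [0.4571, 0.098], [0.458, 0.1512]] ctr [0.4903 0.1249 0.075 ] [np.float64(0.0655), np.float64(0.0536), np.float64(0.0656), np.float64(0.0532)] [0.6, -90.9, -179.8, 89.0]
[ 204  212   54   50 2324] ((230.5, 234.5), (43.0, 51.0), 90.0) [[0.5034, 0.0128], [0.5018, -0.0859], [0.4192, -0.0843], [0.421, 0.0134]] ctr [ 0.4614 -0.036   0.104 ] [np.float64(0.0824), np.float64(0.0987), np.float64(0.0826), np.float64(0.0977)] [-0.4, -90.9, 178.9, 88.9]
[ 258  277   37   42 1159] ((277.0176696777344, 297.67059326171875), (33.73269271850586, 36.661251068115234), 12.528807640075684) [[0.3101, -0.0846], [0.3788, -0.1017], [0.3632, -0.1665], [0.2947, -0.1488]] ctr [ 0.3367 -0.1254  0.075 ] [np.float64(0.066), np.float64(0.0708), np.float64(0.0666), np.float64(0.0708)] [76.5, -14.0, -103.5, 165.5]
C bottom (scene) [[ 0.35557706 -0.1494007   0.        ]
 [ 0.37329926 -0.10264451  0.        ]
 [ 0.26022505 -0.12133399  0.        ]] top [[ 0.38738319 -0.16725777  0.07      ]]
```

View pics/t4c.png

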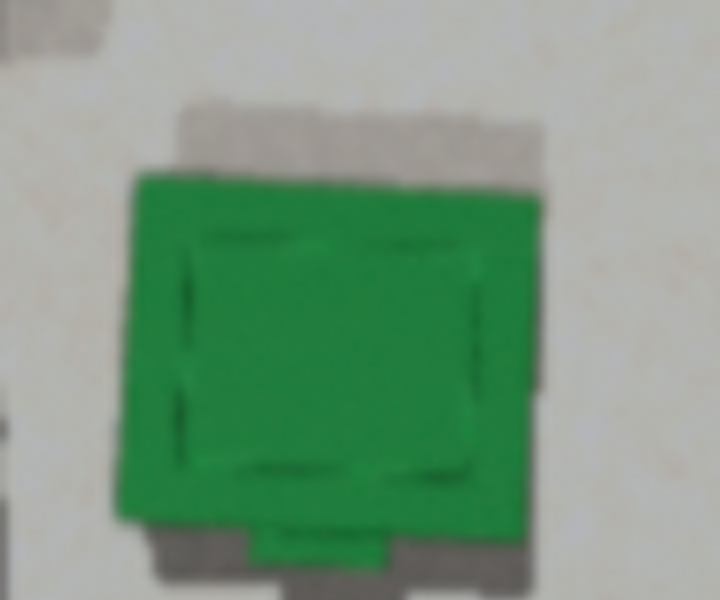

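```bash
python3 - <<'E'
from h import *
import pickle
s,t=pickle.load(open("cams2.pkl","rb"))
p,r=fit([(t,[(.0425,.05,.104),(.0425,-.05,.104),(-.0425,-.05,.104),(-.0425,.05,.104)],[(206.9,211.9),(257.5,214.5),(255.8,257.6),(204.8,255)])],[.46,-.03,0])
print(p,np.degrees(p[2]),r.round(1).tolist())
E
python3 to.py "[390,-35,320]" "[390,-35,50]"
```

```text
[ 0.46091367 -0.03742021 -0.0638473 ] -3.658181093152715 [[-0.3, -0.5], [0.6, -0.7], [0.4, 0.5], [-0.7, 0.7]]
t 10.15 pos [973.3 177.  516.5] F [-0.1  0.2  0.2] M [ 0.    0.29 -0.01] open 0.7 q [  3.2  46.8  12.5   2.2  89.6 -92.3]
R [[-0.109, 0.852, 0.513], [0.994, 0.086, 0.068], [0.013, 0.517, -0.856]]
[390,-35,320] shift [-149.9 -616.7 -145.2] len 651.0
[390,-35,50] shift [  -3.6 -139.6  231.1] len 270.0
```

Emit:
send_rows([
  [[-5,-20,-8],0],
  [[-9,-37,-9],0],
  [[-9,-37,-9],0],
  [[-9,-37,-9],0],
  [[-9,-37,-9],0],
])

```text
time_s: 10.57
position: [0.818, 0.121, 0.4567]
tcp_rot: [[-0.112, 0.852, 0.512], [0.994, 0.088, 0.07], [0.014, 0.517, -0.856]]
force: [0.2, -0.6, 1.0]
opening: 0.699
```

Emit:
send_rows([
  [[-9,-37,-9],0],
  [[-9,-37,-9],0],
  [[-9,-37,-9],0],
  [[-9,-37,-9],0],
  [[-9,-37,-9],0],
])

```text
time_s: 10.98
position: [0.6306, 0.0552, 0.3953]
tcp_rot: [[-0.113, 0.853, 0.51], [0.994, 0.089, 0.07], [0.014, 0.514, -0.858]]
force: [-0.2, -0.6, -0.3]
opening: 0.7
```

```bash
python3 to.py "[390,-35,320]" "[390,-35,50]"
```

```text
t 10.98 pos [630.6  55.2 395.3] F [-0.2 -0.6 -0.3] M [-0.03  0.31  0.02] open 0.7 q [  -9.4   10.3   92.1   11.8   48.4 -111.2]
R [[-0.113, 0.853, 0.51], [0.994, 0.089, 0.07], [0.014, 0.514, -0.858]]
[390,-35,320] shift [ -63.5 -252.   -64.4] len 267.7
[390,-35,50] shift [  -3.8 -138.8  231.5] len 270.0
```

Emit:
send_rows([
  [[-9,-36,-9],0],
  [[-9,-36,-9],0],
  [[-9,-36,-9],0],
  [[-9,-36,-9],0],
  [[-9,-36,-9],0],
])

```text
time_s: 11.4
position: [0.4491, -0.009, 0.3384]
tcp_rot: [[-0.117, 0.852, 0.51], [0.993, 0.095, 0.07], [0.011, 0.515, -0.857]]
force: [0.4, -1.2, 1.0]
opening: 0.701
```

```bash
python3 to.py "[390,-35,310]" "[390,-35,50]"
```

```text
t 11.4 pos [449.1  -9.  338.4] F [ 0.4 -1.2  1. ] M [-0.09  0.35  0.04] open 0.701 q [ -28.    -4.   117.4   25.9   43.6 -139.9]
R [[-0.117, 0.852, 0.51], [0.993, 0.095, 0.07], [0.011, 0.515, -0.857]]
[390,-35,310] shift [-19.2 -67.4  -7.6] len 70.5
[390,-35,50] shift [  -3.  -133.9  222.9] len 260.0
```

Emit:
send_rows([
  [[0,0,0],0.124],
  [[0,0,0],0.124],
  [[0,0,0],0.124],
  [[0,0,0],0.124],
  [[0,0,0],0.124],
])

```text
time_s: 11.82
position: [0.4365, -0.0089, 0.3331]
tcp_rot: [[0.41, 0.762, 0.501], [0.859, -0.508, 0.069], [0.307, 0.402, -0.863]]
force: [0.1, -0.4, 0.3]
opening: 0.699
```

Emit:
send_rows([
  [[0,0,0],0.124],
  [[0,0,0],0.124],
  [[0,0,0],0.124],
  [[0,0,0],0.124],
  [[0,0,0],0.124],
])

```text
time_s: 12.23
position: [0.4359, -0.0089, 0.3342]
tcp_rot: [[0.778, 0.378, 0.502], [0.4, -0.914, 0.069], [0.485, 0.147, -0.862]]
force: [0.2, 0.3, -0.2]
opening: 0.708
```

Emit:
send_rows([
  [[0,0,0],0.124],
  [[0,0,0],0.124],
  [[0,0,0],0.124],
  [[0,0,0],0.124],
  [[0,0,0],0.124],
])

```text
time_s: 12.65
position: [0.4356, -0.0085, 0.3353]
tcp_rot: [[0.851, -0.149, 0.503], [-0.211, -0.975, 0.068], [0.48, -0.164, -0.862]]
force: [-1.0, 1.2, 0.2]
opening: 0.704
```

Emit:
send_rows([
  [[0,0,0],0.124],
  [[0,0,0],0.124],
  [[0,0,0],0.124],
  [[0,0,0],0.124],
  [[0,0,0],0.124],
])

```text
time_s: 13.07
position: [0.4353, -0.0082, 0.3364]
tcp_rot: [[0.603, -0.619, 0.504], [-0.742, -0.667, 0.068], [0.294, -0.415, -0.861]]
force: [-0.0, 0.2, -0.1]
opening: 0.696
```

```bash
python3 to.py "[390,-35,310]" "[390,-35,50]"
```

```text
t 13.07 pos [435.3  -8.2 336.4] F [-0.   0.2 -0.1] M [-0.12  0.44 -0.  ] open 0.696 q [-29.   -5.3 118.7  25.8  44.3   2.9]
R [[0.603, -0.619, 0.504], [-0.742, -0.667, 0.068], [0.294, -0.415, -0.861]]
[390,-35,310] shift [-15.2  56.8  -1.9] len 58.8
[390,-35,50] shift [-76.5 107.8 223.9] len 260.0
```

Emit:
send_rows([
  [[0,0,0],0.123],
  [[0,0,0],0.123],
  [[0,0,0],0.123],
  [[0,0,0],0.123],
  [[0,0,0],0.12],
])

```text
time_s: 13.48
position: [0.435, -0.0079, 0.3375]
tcp_rot: [[0.127, -0.854, 0.505], [-0.992, -0.107, 0.068], [-0.004, -0.509, -0.861]]
force: [0.4, -0.9, 0.5]
opening: 0.7
```

```bash
python3 to.py "[390,-35,310]" "[390,-35,50]"
```

```text
t 13.48 pos [435.   -7.9 337.5] F [ 0.4 -0.9  0.5] M [-0.12  0.53  0.01] open 0.7 q [-29.   -5.4 118.6  25.8  44.4  38.8]
R [[0.127, -0.854, 0.505], [-0.992, -0.107, 0.068], [-0.004, -0.509, -0.861]]
[390,-35,310] shift [21.3 55.3 -0.9] len 59.3
[390,-35,50] shift [  1.  132.4 223.8] len 260.0
```

Emit:
send_rows([
  [[7,18,0],0],
  [[7,18,0],0],
  [[6,18,0],0],
  [[0,12,20],0],
  [[0,13,22],0],
])

```text
time_s: 13.9
position: [0.3949, -0.0371, 0.2666]
tcp_rot: [[0.124, -0.845, 0.52], [-0.992, -0.111, 0.057], [0.009, -0.523, -0.852]]
force: [0.7, -0.0, -0.4]
opening: 0.697
```

```bash
python3 to.py "[390,-35,150]" "[390,-35,50]"
```

```text
t 13.9 pos [394.9 -37.1 266.6] F [ 0.7 -0.  -0.4] M [-0.03  0.4  -0.  ] open 0.697 q [-40.3  -1.7 130.6  41.   35.3  11.7]
R [[0.124, -0.845, 0.52], [-0.992, -0.111, 0.057], [0.009, -0.523, -0.852]]
[390,-35,150] shift [-3.8 64.9 96.9] len 116.7
[390,-35,50] shift [-0.9 52.3 85.2] len 100.0
```

Emit:
send_rows([
  [[0,14,20],0],
  [[0,14,20],0],
  [[0,13,20],0],
  [[0,12,18],0],
  [[0,10,15],0],
])

```text
time_s: 14.32
position: [0.397, -0.0396, 0.178]
tcp_rot: [[0.127, -0.841, 0.526], [-0.992, -0.113, 0.059], [0.01, -0.529, -0.848]]
force: [0.8, 0.3, -0.1]
opening: 0.701
```

```bash
python3 to.py "[390,-35,150]" "[390,-35,50]"
python3 - <<'E'
from rig import capture
import cv2
d=capture("scene");cv2.imwrite("pics/s5.png",cv2.resize(d["image"],None,fx=1.5,fy=1.5))
E
```

```text
t 14.32 pos [397.  -39.6 178. ] F [ 0.8  0.3 -0.1] M [-0.13  0.46 -0.01] open 0.701 q [-40.8  15.5 139.9  86.3  22.9 -39.5]
R [[0.127, -0.841, 0.526], [-0.992, -0.113, 0.059], [0.01, -0.529, -0.848]]
[390,-35,150] shift [-5.7 20.2 20.3] len 29.2
[390,-35,50] shift [-1.  52.9 84.8] len 100.0
```

View pics/s5.png

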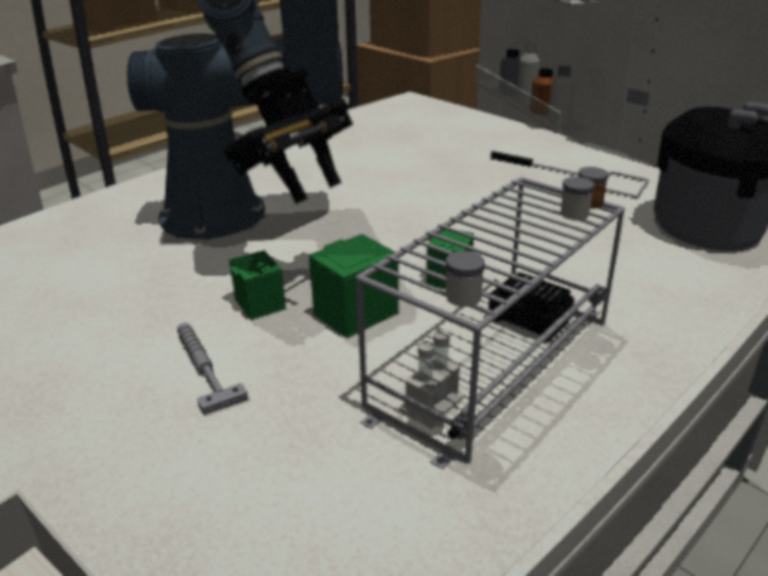

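Emit:
send_rows([
  [[-2,12,14],0],
  [[0,11,15],0],
  [[0,10,15],0],
  [[0,10,15],0],
  [[0,9,13],0],
])

```text
time_s: 14.78
position: [0.4249, -0.0493, 0.1034]
tcp_rot: [[0.131, -0.851, 0.508], [-0.991, -0.115, 0.062], [0.005, -0.512, -0.859]]
force: [-35.5, -2.9, 78.0]
opening: 0.701
```

```bash
python3 to.py "[392,-35,100]" "[392,-35,50]"
```

```text
t 14.78 pos [424.9 -49.3 103.4] F [-35.5  -2.9  78. ] M [ 0.58 -0.37  0.31] open 0.701 q [-37.7  32.7 139.9 124.8  26.  -78.7]
R [[0.131, -0.851, 0.508], [-0.991, -0.115, 0.062], [0.005, -0.512, -0.859]]
[392,-35,100] shift [-18.5  28.1 -12.9] len 36.0
[392,-35,50] shift [-0.3 25.6 42.9] len 50.0
```

Emit:
send_rows([
  [[0,-3,-8],0],
  [[0,-4,-12],0],
  [[0,0,-15],0],
  [[0,0,-15],0],
  [[0,0,-10],0],
])

```text
time_s: 15.2
position: [0.4026, -0.0526, 0.1577]
tcp_rot: [[0.129, -0.852, 0.507], [-0.992, -0.108, 0.07], [-0.005, -0.512, -0.859]]
force: [-0.4, 0.6, 0.6]
opening: 0.705
```

```bash
python3 to.py "[392,-35,100]" "[392,-35,50]"
python3 - <<'E'
from rig import capture
import cv2,numpy as np,pickle
d=capture("scene");e=capture("top"); pickle.dump((d,e),open("cams3.pkl","wb"))
cv2.imwrite("pics/s6.png",cv2.resize(d["image"],None,fx=1.5,fy=1.5));cv2.imwrite("pics/t6.png",cv2.resize(e["image"],None,fx=1.5,fy=1.5))
E
```

```text
t 15.2 pos [402.6 -52.6 157.7] F [-0.4  0.6  0.6] M [-0.05  0.41 -0.02] open 0.705 q [-42.1  20.  139.2  90.3  23.1 -45.4]
R [[0.129, -0.852, 0.507], [-0.992, -0.108, 0.07], [-0.005, -0.512, -0.859]]
[392,-35,100] shift [-18.6  36.7  45.5] len 61.3
[392,-35,50] shift [ 0.2 25.6 43. ] len 50.0
```

View pics/s6.png

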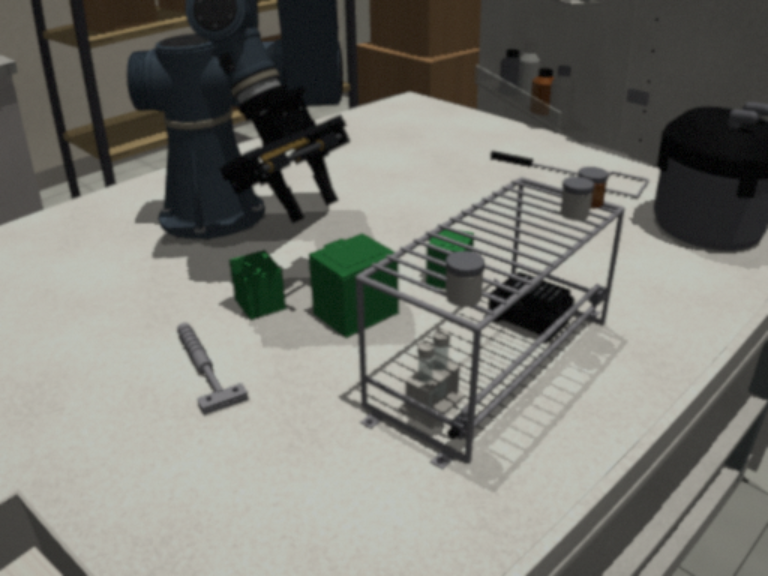

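View pics/t6.png

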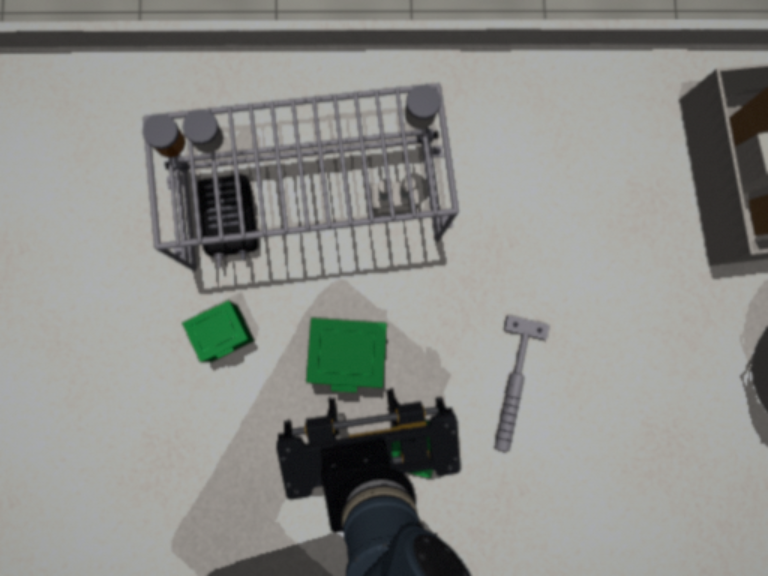

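Emit:
send_rows([
  [[-6,30,-20],0],
  [[-6,30,-20],0],
  [[-6,30,-20],0],
  [[-6,30,-20],0],
  [[-6,30,-20],0],
])

```text
time_s: 15.72
position: [0.3004, -0.075, 0.2251]
tcp_rot: [[0.151, -0.878, 0.455], [-0.988, -0.119, 0.098], [-0.032, -0.464, -0.885]]
force: [0.6, -1.7, 1.3]
opening: 0.704
```

```bash
python3 to.py "[392,-35,150]"
```

```text
t 15.72 pos [300.4 -75.  225.1] F [ 0.6 -1.7  1.3] M [-0.12  0.32  0.02] open 0.704 q [-68.2  -2.2 139.8  40.4  45.1 -16.2]
R [[0.151, -0.878, 0.455], [-0.988, -0.119, 0.098], [-0.032, -0.464, -0.885]]
[392,-35,150] shift [-23.3 -50.3 112.1] len 125.1
```

Run:
```python
import numpy as np
from kin import P
D=[([-7,13.1,94.8,.3,72],[.4814,.0545,.3125],[.002,.005,-1]),([3.2,46.9,12.5,2.3,89.5],[.9735,.1773,.5157],[.512,.068,-.856]),
([-9.4,10.3,92.1,11.8,48.4],[.6306,.0552,.3953],[.51,.07,-.858]),
([-28,-4,117.4,25.9,43.6],[.4491,-.009,.3384],[.51,.07,-.857]),
([-40.3,-1.7,130.6,41,35.3],[.3949,-.0371,.2666],[.52,.057,-.852]),
([-40.8,15.5,139.9,86.3,22.9],[.397,-.0396,.178],[.526,.059,-.848]),
([-37.7,32.7,139.9,124.8,26],[.4249,-.0493,.1034],[.508,.062,-.859]),
([-68.2,-2.2,139.8,40.4,45.1],[.3004,-.075,.2251],[.455,.098,-.885])]
for q,p,z in D:
  for L in (.2,.305):
    w=np.array(p)-L*np.array(z); j=np.radians(q[0]); r=w[0]*np.cos(j)+w[1]*np.sin(j); l=-w[0]*np.sin(j)+w[1]*np.cos(j)
    a,c=np.radians(q[1]),np.radians(q[1]+q[2])
    print(L,w.round(3),"r",r.round(3),"lat",l.round(3), end=" | ")
    print("model r z",(P[0]+P[2]*np.sin(a)+P[3]*np.sin(c)-P[4]*np.cos(c)).round(3),(P[1]+P[2]*np.cos(a)+P[3]*np.cos(c)+P[4]*np.sin(c)).round(3))
```

```text
0.2 [0.481 0.054 0.512] r 0.471 lat 0.112 | model r z 0.471 0.617
0.305 [0.481 0.053 0.617] r 0.471 lat 0.111 | model r z 0.471 0.617
0.2 [0.871 0.164 0.687] r 0.879 lat 0.115 | model r z 0.825 0.777
0.305 [0.817 0.157 0.777] r 0.825 lat 0.111 | model r z 0.825 0.777
0.2 [0.529 0.041 0.567] r 0.515 lat 0.127 | model r z 0.463 0.657
0.305 [0.475 0.034 0.657] r 0.463 lat 0.111 | model r z 0.463 0.657
0.2 [ 0.347 -0.023  0.51 ] r 0.317 lat 0.143 | model r z 0.273 0.6
0.305 [ 0.294 -0.03   0.6  ] r 0.273 lat 0.111 | model r z 0.273 0.6
0.2 [ 0.291 -0.048  0.437] r 0.253 lat 0.151 | model r z 0.216 0.527
0.305 [ 0.236 -0.054  0.526] r 0.215 lat 0.111 | model r z 0.216 0.527
0.2 [ 0.292 -0.051  0.348] r 0.254 lat 0.152 | model r z 0.216 0.437
0.305 [ 0.237 -0.058  0.437] r 0.217 lat 0.111 | model r z 0.216 0.437
0.2 [ 0.323 -0.062  0.275] r 0.294 lat 0.149 | model r z 0.255 0.366
0.305 [ 0.27  -0.068  0.365] r 0.255 lat 0.111 | model r z 0.255 0.366
0.2 [ 0.209 -0.095  0.402] r 0.166 lat 0.159 | model r z 0.157 0.495
0.305 [ 0.162 -0.105  0.495] r 0.157 lat 0.111 | model r z 0.157 0.495
```

```bash
python3 to.py "[380,80,260]" "[370,165,230]"
```

```text
t 15.72 pos [300.4 -75.  225.1] F [ 0.6 -1.7  1.3] M [-0.12  0.32  0.02] open 0.704 q [-68.2  -2.2 139.8  40.4  45.1 -16.2]
R [[0.151, -0.878, 0.455], [-0.988, -0.119, 0.098], [-0.032, -0.464, -0.885]]
[380,80,260] shift [-142.3 -104.5   20.6] len 177.7
[370,165,230] shift [-84.5  12.6  30.4] len 90.7
```

Emit:
send_rows([
  [[-20,-25,4],0],
  [[-28,-25,4],0],
  [[-31,-20,4],0],
  [[-31,-18,4],0],
  [[-31,-16,4],0],
])

```text
time_s: 16.13
position: [0.3748, -0.0029, 0.2583]
tcp_rot: [[0.015, -0.884, 0.466], [-1.0, -0.006, 0.02], [-0.015, -0.467, -0.884]]
force: [-0.3, -0.1, -1.0]
opening: 0.7
```

```bash
python3 to.py "[370,165,230]"
```

```text
t 16.13 pos [374.8  -2.9 258.3] F [-0.3 -0.1 -1. ] M [-0.1   0.46 -0.02] open 0.7 q [-30.8  -3.1 131.5  29.6  31.2  35.8]
R [[0.015, -0.884, 0.466], [-1.0, -0.006, 0.02], [-0.015, -0.467, -0.884]]
[370,165,230] shift [-167.5   16.5   26.2] len 170.3
```

Emit:
send_rows([
  [[-34,3,4],0],
  [[-34,3,4],0],
  [[-34,3,5],0],
  [[-30,3,5],0],
  [[-20,3,5],0],
])

```text
time_s: 16.55
position: [0.3757, 0.119, 0.2401]
tcp_rot: [[0.012, -0.884, 0.468], [-1.0, -0.004, 0.018], [-0.014, -0.468, -0.883]]
force: [0.5, -0.3, -0.5]
opening: 0.7
```

```bash
python3 to.py "[370,165,230]"
```

```text
t 16.55 pos [375.7 119.  240.1] F [ 0.5 -0.3 -0.5] M [-0.08  0.41 -0.05] open 0.7 q [  0.7   2.6 130.6   2.2  18.8  88.3]
R [[0.012, -0.884, 0.468], [-1.0, -0.004, 0.018], [-0.014, -0.468, -0.883]]
[370,165,230] shift [-45.9   9.6   7.1] len 47.4
```

Emit:
send_rows([
  [[-4,34,3],0],
  [[-2,35,3],0],
  [[-2,35,3],0],
  [[0,35,3],0],
  [[0,35,3],0],
])

```text
time_s: 16.97
position: [0.3293, 0.1561, 0.1684]
tcp_rot: [[0.039, -0.899, 0.436], [-0.998, -0.015, 0.058], [-0.046, -0.437, -0.898]]
force: [-0.0, -0.1, 0.0]
opening: 0.697
```

```bash
python3 to.py
```

```text
t 16.97 pos [329.3 156.1 168.4] F [-0.  -0.1  0. ] M [-0.09  0.37  0.01] open 0.697 q [ 7.600e+00  1.400e+01  1.398e+02 -1.540e+01  1.000e-01  1.114e+02]
R [[0.039, -0.899, 0.436], [-0.998, -0.015, 0.058], [-0.046, -0.437, -0.898]]
```

Emit:
send_rows([
  [[0,35,-5],0],
  [[0,35,-5],0],
  [[0,35,-5],0],
  [[0,35,-5],0],
  [[0,35,-5],0],
])

```text
time_s: 17.38
position: [0.2907, 0.2047, 0.1422]
tcp_rot: [[0.058, -0.934, 0.354], [-0.994, -0.021, 0.107], [-0.093, -0.358, -0.929]]
force: [-0.5, 1.0, 0.5]
opening: 0.702
```

```bash
python3 to.py
```

```text
t 17.38 pos [290.7 204.7 142.2] F [-0.5  1.   0.5] M [-0.12  0.38 -0.05] open 0.702 q [ 1.700e+01  1.840e+01  1.398e+02 -2.590e+01  1.000e-01  1.306e+02]
R [[0.058, -0.934, 0.354], [-0.994, -0.021, 0.107], [-0.093, -0.358, -0.929]]
```

Emit:
send_rows([
  [[22,28,-8],0],
  [[22,28,-8],0],
  [[22,28,-8],0],
  [[22,28,-8],0],
  [[22,28,-8],0],
])

```text
time_s: 17.8
position: [0.2905, 0.1891, 0.1214]
tcp_rot: [[0.052, -0.952, 0.301], [-0.997, -0.03, 0.077], [-0.064, -0.304, -0.951]]
force: [0.5, 0.2, -1.1]
opening: 0.704
```

```bash
python3 to.py
```

```text
t 17.8 pos [290.5 189.1 121.4] F [ 0.5  0.2 -1.1] M [-0.12  0.35 -0.01] open 0.704 q [ 1.440e+01  2.200e+01  1.399e+02 -2.740e+01  1.000e-01  1.293e+02]
R [[0.052, -0.952, 0.301], [-0.997, -0.03, 0.077], [-0.064, -0.304, -0.951]]
```

Emit:
send_rows([
  [[24,28,-14],0],
  [[24,28,-14],0],
  [[24,28,-14],0],
  [[24,28,-14],0],
  [[24,28,-14],0],
])

```text
time_s: 18.22
position: [0.3006, 0.1582, 0.1071]
tcp_rot: [[0.039, -0.963, 0.265], [-0.999, -0.03, 0.04], [-0.031, -0.266, -0.963]]
force: [0.2, -0.4, 0.6]
opening: 0.702
```

```bash
python3 to.py
```

```text
t 18.22 pos [300.6 158.2 107.1] F [ 0.2 -0.4  0.6] M [-0.04  0.33  0.  ] open 0.702 q [ 8.700e+00  2.450e+01  1.399e+02 -2.670e+01  1.000e-01  1.234e+02]
R [[0.039, -0.963, 0.265], [-0.999, -0.03, 0.04], [-0.031, -0.266, -0.963]]
```

```bash
python3 to.py "[380,60,150]" "[388,-37,140]" "[388,-37,55]"
```

```text
t 18.22 pos [300.6 158.2 107.1] F [ 0.2 -0.4  0.6] M [-0.04  0.33  0.  ] open 0.702 q [ 8.700e+00  2.450e+01  1.399e+02 -2.670e+01  1.000e-01  1.234e+02]
R [[0.039, -0.963, 0.265], [-0.999, -0.03, 0.04], [-0.031, -0.266, -0.963]]
[380,60,150] shift [ 99.9 -85.  -24.3] len 133.4
[388,-37,140] shift [97.5 -2.2  7.9] len 97.8
[388,-37,55] shift [ 2.6 22.6 81.9] len 85.0
```

Emit:
send_rows([
  [[15,-20,-8],0],
  [[20,-20,-6],0],
  [[22,-18,-5],0],
  [[22,-15,-4],0],
  [[22,-10,-2],0],
])

```text
time_s: 18.63
position: [0.3405, 0.0972, 0.1249]
tcp_rot: [[0.034, -0.963, 0.267], [-0.999, -0.031, 0.013], [-0.004, -0.267, -0.964]]
force: [-0.3, -0.5, 0.8]
opening: 0.702
```

Emit:
send_rows([
  [[25,-3,0],0],
  [[25,-2,0],0],
  [[22,0,0],0],
  [[15,0,0],0],
  [[8,0,0],0],
])

```text
time_s: 19.05
position: [0.3499, 0.015, 0.1262]
tcp_rot: [[0.029, -0.962, 0.271], [-1.0, -0.028, 0.009], [-0.001, -0.271, -0.963]]
force: [-0.0, -0.2, 0.3]
opening: 0.701
```

```bash
python3 to.py "[388,-37,140]" "[388,-37,55]"
```

```text
t 19.05 pos [349.9  15.  126.2] F [-0.  -0.2  0.3] M [-0.05  0.33 -0.  ] open 0.701 q [-21.9  20.2 137.9  39.9   9.8  27.8]
R [[0.029, -0.962, 0.271], [-1.0, -0.028, 0.009], [-0.001, -0.271, -0.963]]
[388,-37,140] shift [ 53.1 -38.9  -3.5] len 65.9
[388,-37,55] shift [ 0.1 23.  81.8] len 85.0
```

Emit:
send_rows([
  [[12,-10,-1],-0.02],
  [[14,-10,0],-0.02],
  [[14,-9,0],-0.02],
  [[10,-6,2],-0.02],
  [[4,-4,6],0],
])

```text
time_s: 19.47
position: [0.3914, -0.0437, 0.13]
tcp_rot: [[0.101, -0.958, 0.267], [-0.995, -0.103, 0.006], [0.022, -0.266, -0.964]]
force: [0.2, 0.1, -1.1]
opening: 0.703
```

```bash
python3 to.py "[388,-37,55]"
```

```text
t 19.47 pos [391.4 -43.7 130. ] F [ 0.2  0.1 -1.1] M [-0.04  0.24  0.02] open 0.703 q [-29.1  20.9 131.1  28.4  16.5  28.4]
R [[0.101, -0.958, 0.267], [-0.995, -0.103, 0.006], [0.022, -0.266, -0.964]]
[388,-37,55] shift [-8.7 22.5 71.4] len 75.4
```

Emit:
send_rows([
  [[-3,7,14],0],
  [[-3,6,16],0],
  [[-3,5,14],0],
  [[0,4,12],0],
  [[0,2,8],0],
])

```text
time_s: 19.88
position: [0.39, -0.0394, 0.0817]
tcp_rot: [[0.1, -0.956, 0.276], [-0.995, -0.101, 0.01], [0.018, -0.275, -0.961]]
force: [0.6, 0.5, 1.2]
opening: 0.697
```

```bash
python3 to.py "[388,-37,50]";  python3 - <<'E'
from rig import capture
import cv2,numpy as np,pickle
d=capture("scene");e=capture("top"); 
cv2.imwrite("pics/s7.png",np.hstack([cv2.resize(d["image"][100:260,100:300],None,fx=2,fy=2),cv2.resize(e["image"][180:340,150:340],None,fx=2,fy=2)]))
E
```

```text
t 19.88 pos [390.  -39.4  81.7] F [0.6 0.5 1.2] M [-0.04  0.28 -0.04] open 0.697 q [-29.   30.  134.6  79.2   8.3 -23. ]
R [[0.1, -0.956, 0.276], [-0.995, -0.101, 0.01], [0.018, -0.275, -0.961]]
[388,-37,50] shift [-3.2 10.4 30. ] len 31.9
```

View pics/s7.png

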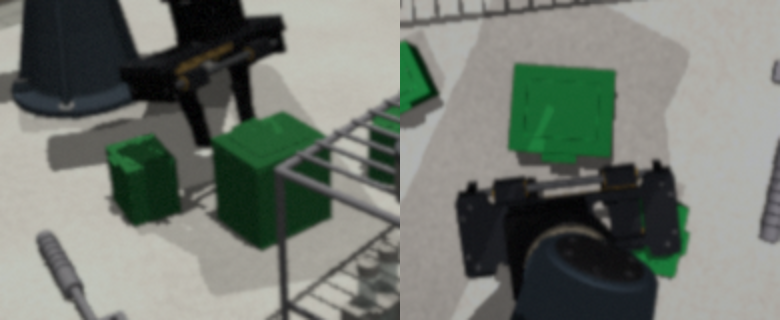

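Emit:
send_rows([
  [[-2,3,7],0],
  [[-1,3,8],0],
  [[0,2,7],0],
  [[0,1,4],0],
  [[0,0,0],0],
])

```text
time_s: 20.4
position: [0.3883, -0.0367, 0.0591]
tcp_rot: [[0.099, -0.957, 0.274], [-0.995, -0.099, 0.014], [0.014, -0.273, -0.962]]
force: [-0.2, -0.5, 0.0]
opening: 0.696
```

```bash
python3 to.py "[400,-37,55]" "[560,-2,55]"
```

```text
t 20.4 pos [388.3 -36.7  59.1] F [-0.2 -0.5  0. ] M [-0.05  0.28 -0.03] open 0.696 q [-28.8  34.6 135.8 115.9   9.2 -59.8]
R [[0.099, -0.957, 0.274], [-0.995, -0.099, 0.014], [0.014, -0.273, -0.962]]
[400,-37,55] shift [  1.4 -10.1   7.1] len 12.4
[560,-2,55] shift [ -19.  -156.6   44.2] len 163.8
```

Emit:
send_rows([
  [[0,-6,2.5],0],
  [[0,-8,3],0],
  [[-1,-9,3.2],0],
  [[-1,-10,3.2],0],
  [[-1,-10,3],0],
])

```text
time_s: 20.82
position: [0.4245, -0.0308, 0.0564]
tcp_rot: [[0.091, -0.96, 0.263], [-0.996, -0.092, 0.01], [0.015, -0.263, -0.965]]
force: [-2.5, -2.2, 1.0]
opening: 0.701
```

Emit:
send_rows([
  [[-1.2,-11,3.2],0],
  [[-1.2,-11,3.2],0],
  [[-1.2,-11,3.2],0],
  [[-1.2,-11,3.2],0],
  [[-1.2,-11,3.2],0],
])

```text
time_s: 21.23
position: [0.4692, -0.0193, 0.0561]
tcp_rot: [[0.09, -0.964, 0.252], [-0.996, -0.091, 0.008], [0.015, -0.252, -0.968]]
force: [-4.3, -1.5, 2.8]
opening: 0.696
```

```bash
python3 to.py "[570,-5,55]"
```

```text
t 21.23 pos [469.2 -19.3  56.1] F [-4.3 -1.5  2.8] M [-0.26  0.97 -0.06] open 0.696 q [-19.6  34.7 123.1  32.   10.   34.2]
R [[0.09, -0.964, 0.252], [-0.996, -0.091, 0.008], [0.015, -0.252, -0.968]]
[570,-5,55] shift [ -5.2 -98.1  26.5] len 101.8
```

Emit:
send_rows([
  [[-0.6,-11,3],-0.004],
  [[-0.6,-11,3],-0.004],
  [[-0.6,-11,3],-0.004],
  [[-0.6,-11,3],0],
  [[-0.6,-11,3],0],
])

```text
time_s: 21.65
position: [0.514, -0.0085, 0.0553]
tcp_rot: [[0.103, -0.968, 0.229], [-0.995, -0.104, 0.008], [0.016, -0.229, -0.973]]
force: [-4.4, -0.9, 3.3]
opening: 0.704
```

Emit:
send_rows([
  [[-0.6,-11,3],-0.002],
  [[-0.6,-10,3],-0.002],
  [[-0.6,-8,2],0],
  [[0,-4,1],0],
  [[0,0,0],0],
])

```text
time_s: 22.07
position: [0.539, -0.0031, 0.0543]
tcp_rot: [[0.107, -0.972, 0.21], [-0.994, -0.109, 0.003], [0.02, -0.209, -0.978]]
force: [-1.0, -0.0, 0.9]
opening: 0.702
```

```bash
python3 to.py "[570,-5,55]";  python3 - <<'E'
from rig import capture
import cv2,numpy as np,pickle
d=capture("scene");e=capture("top"); 
cv2.imwrite("pics/s8.png",np.hstack([cv2.resize(d["image"][100:310,190:400],None,fx=1.9,fy=1.9),cv2.resize(e["image"][60:270,100:310],None,fx=1.9,fy=1.9)]))
E
```

```text
t 22.07 pos [539.   -3.1  54.3] F [-1.  -0.   0.9] M [-0.08  0.3   0.02] open 0.702 q [-14.   36.7 111.4   8.8  20.4  61.8]
R [[0.107, -0.972, 0.21], [-0.994, -0.109, 0.003], [0.02, -0.209, -0.978]]
[570,-5,55] shift [  5.2 -30.1   5.8] len 31.1
```

View pics/s8.png

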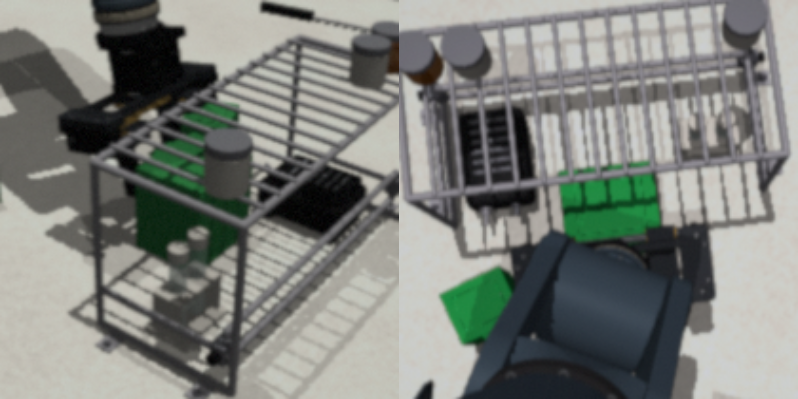

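Emit:
send_rows([
  [[0,-4,0.8],0],
  [[0,-7,1.5],0],
  [[0,-7,1.5],0],
  [[0,-5,1],0],
  [[0,-1,0],0],
])

```text
time_s: 22.58
position: [0.5564, 0.0, 0.0534]
tcp_rot: [[0.106, -0.975, 0.196], [-0.994, -0.107, 0.004], [0.017, -0.195, -0.981]]
force: [-3.3, -0.7, 0.7]
opening: 0.7
```

Emit:
send_rows([
  [[0,8,0],0],
  [[0,15,-5],0],
  [[0,10,-25],0],
  [[0,5,-35],0],
  [[0,0,-40],0],
])

```text
time_s: 23.0
position: [0.4986, -0.0056, 0.1441]
tcp_rot: [[0.104, -0.975, 0.195], [-0.994, -0.105, 0.004], [0.017, -0.194, -0.981]]
force: [1.3, 0.2, 0.1]
opening: 0.701
```

Emit:
send_rows([
  [[0,0,-40],0],
  [[0,0,-40],0],
  [[0,0,-40],0],
  [[0,0,-40],0],
  [[0,0,-40],0],
])

```text
time_s: 23.42
position: [0.457, -0.007, 0.3474]
tcp_rot: [[0.101, -0.974, 0.202], [-0.995, -0.103, 0.002], [0.019, -0.201, -0.979]]
force: [1.6, -0.6, -0.8]
opening: 0.696
```

```bash
python3 to.py "[640,175,400]" "[940,185,480]";  python3 - <<'E'
from rig import capture
import cv2,numpy as np,pickle
d=capture("scene");e=capture("top"); pickle.dump((d,e),open("cams4.pkl","wb"))
cv2.imwrite("pics/s9.png",np.hstack([cv2.resize(d["image"][100:310,190:400],None,fx=1.9,fy=1.9),cv2.resize(e["image"][60:270,100:310],None,fx=1.9,fy=1.9)]))
E
```

```text
t 23.42 pos [457.   -7.  347.4] F [ 1.6 -0.6 -0.8] M [-0.06  0.21 -0.  ] open 0.696 q [-17.4   3.2 102.3   4.   63.4  65.2]
R [[0.101, -0.974, 0.202], [-0.995, -0.103, 0.002], [0.019, -0.201, -0.979]]
[640,175,400] shift [-161.5 -207.6  -14.1] len 263.4
[940,185,480] shift [  21.9 -309.4  -17.7] len 310.6
```

View pics/s9.png

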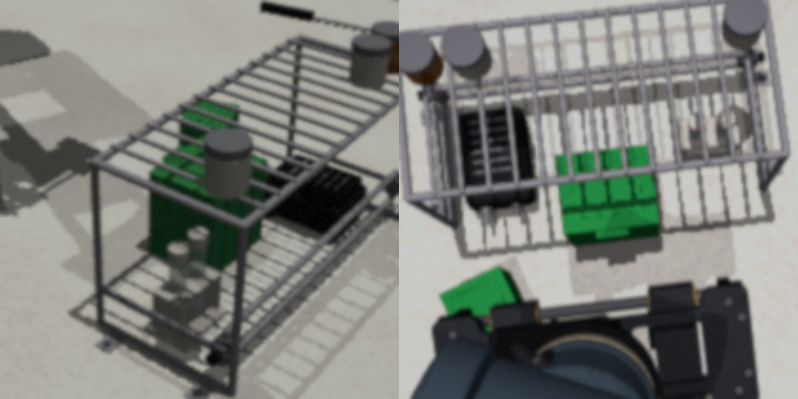

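Run:
```python
import cv2,pickle
s,t=pickle.load(open("cams4.pkl","rb"))
x0,y0,k=175,125,9
c=cv2.resize(t["image"][125:192,175:250],None,fx=k,fy=k,interpolation=cv2.INTER_CUBIC)
for i in range(180,250,10): cv2.putText(c,str(i),((i-x0)*k,12),0,.4,(0,0,255),1); cv2.line(c,((i-x0)*k,14),((i-x0)*k,22),(0,0,255),1)
for i in range(130,190,10): cv2.putText(c,str(i),(2,(i-y0)*k+4),0,.4,(0,0,255),1)
cv2.imwrite("pics/t9.png",c)
```

```text
(no output)
```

View pics/t9.png

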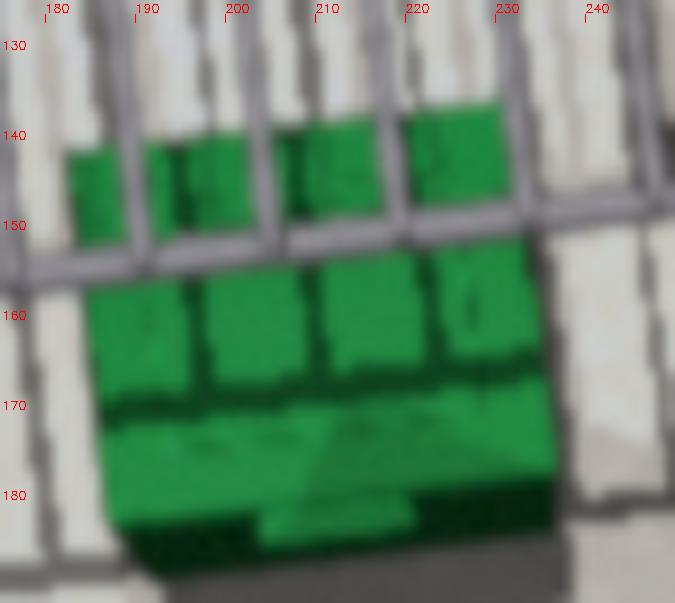

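Run:
```python
from h import *
import pickle
s,t=pickle.load(open("cams4.pkl","rb"))
p,r=fit([(t,[(.0425,.05,.104),(-.0425,-.05,.104),(-.0425,.05,.104)],[(182.7,141.5),(236.5,178),(187,183)])],[.6,0,0.1])
q=[.7048,.0175,np.radians(6.15)]; q2=[.7039,.0164,np.radians(6.16)]
for Q in (q,q2):
    d=p[:2]-np.array(Q[:2]);c,sn=np.cos(Q[2]),np.sin(Q[2]); print("tub in rack",c*d[0]+sn*d[1],-sn*d[0]+c*d[1])
print(p,np.degrees(p[2]),r.round(1).tolist())
```

```text
tub in rack -0.0973895759868596 -0.004536645348851084
tub in rack -0.09637752698073215 -0.003522573613866986
[0.60845694 0.00255595 0.09192675] 5.267015067252203 [[-0.3, -0.6], [1.1, 0.1], [-0.5, 0.5]]
```

Emit:
send_rows([
  [[-20,-20,-3],0],
  [[-30,-26,-3],0],
  [[-30,-26,-3],0],
  [[-30,-26,-3],0],
  [[-30,-26,-3],0],
])

```text
time_s: 23.93
position: [0.5668, 0.1427, 0.3921]
tcp_rot: [[0.087, -0.97, 0.228], [-0.996, -0.091, -0.009], [0.029, -0.226, -0.974]]
force: [0.6, 0.2, 0.3]
opening: 0.704
```

Emit:
send_rows([
  [[-15,-36,-3],0],
  [[-5,-38,-8],0],
  [[0,-39,-8],0],
  [[0,-39,-8],0],
  [[0,-39,-8],0],
])

```text
time_s: 24.35
position: [0.746, 0.1944, 0.4625]
tcp_rot: [[0.101, -0.969, 0.223], [-0.995, -0.104, -0.001], [0.024, -0.222, -0.975]]
force: [0.3, 0.2, 0.3]
opening: 0.703
```

Emit:
send_rows([
  [[0,-39,-5],0],
  [[0,-39,-5],0],
  [[0,-39,-5],0],
  [[0,-39,-5],0],
  [[0,-39,-5],0],
])

```text
time_s: 24.77
position: [0.883, 0.2045, 0.4823]
tcp_rot: [[0.107, -0.961, 0.253], [-0.994, -0.108, 0.011], [0.017, -0.253, -0.967]]
force: [0.0, -0.5, -2.3]
opening: 0.7
```

```bash
python3 to.py
```

```text
t 24.77 pos [883.  204.5 482.3] F [ 0.  -0.5 -2.3] M [-0.1   0.38  0.01] open 0.7 q [  6.3  46.6  13.   -1.  105.7  89.7]
R [[0.107, -0.961, 0.253], [-0.994, -0.108, 0.011], [0.017, -0.253, -0.967]]
```

Emit:
send_rows([
  [[-2,-36,-14],0],
  [[-2,-36,-14],0],
  [[-2,-36,-14],0],
  [[-2,-36,-14],0],
  [[-2,-36,-14],0],
])

```text
time_s: 25.18
position: [0.9104, 0.2006, 0.5109]
tcp_rot: [[0.111, -0.924, 0.365], [-0.994, -0.105, 0.038], [0.003, -0.367, -0.93]]
force: [-0.2, -0.4, -0.4]
opening: 0.701
```

Emit:
send_rows([
  [[-2,-38,-10],0],
  [[-2,-38,-10],0],
  [[-2,-38,-10],0],
  [[-2,-38,-10],0],
  [[-2,-38,-10],0],
])

```text
time_s: 25.6
position: [0.9315, 0.1983, 0.5649]
tcp_rot: [[0.118, -0.858, 0.501], [-0.993, -0.098, 0.067], [-0.009, -0.505, -0.863]]
force: [-0.2, 0.7, 0.6]
opening: 0.698
```

Emit:
send_rows([
  [[-2,-40,0],0],
  [[-2,-40,0],0],
  [[-2,-40,0],0],
  [[-2,-40,0],0],
  [[-2,-40,0],0],
])

```text
time_s: 26.02
position: [0.9669, 0.1984, 0.5959]
tcp_rot: [[0.126, -0.773, 0.622], [-0.992, -0.086, 0.094], [-0.019, -0.629, -0.777]]
force: [0.4, 0.3, -0.3]
opening: 0.701
```

Emit:
send_rows([
  [[-2,-39,8],0],
  [[-2,-39,8],0],
  [[-2,-39,8],0],
  [[-2,-39,8],0],
  [[-2,-39,8],0],
])

```text
time_s: 26.43
position: [1.0071, 0.2005, 0.6161]
tcp_rot: [[0.134, -0.674, 0.726], [-0.991, -0.071, 0.116], [-0.027, -0.735, -0.677]]
force: [-0.3, 0.4, -0.2]
opening: 0.698
```

```bash
python3 to.py
```

```text
t 26.43 pos [1007.1  200.5  616.1] F [-0.3  0.4 -0.2] M [-0.12  0.61 -0.04] open 0.698 q [ 3.9 43.6 12.5  3.9 76.6 87.7]
R [[0.134, -0.674, 0.726], [-0.991, -0.071, 0.116], [-0.027, -0.735, -0.677]]
```

```bash
python3 - <<'E'
from h import *
import pickle
s,t=pickle.load(open("cams3.pkl","rb"))
cv2.imwrite("pics/b.png",cv2.resize(t["image"][190:255,110:185],None,fx=9,fy=9,interpolation=cv2.INTER_CUBIC))
print(ray(t,np.array([(183,320),(235,302),(253,338),(203,362)])/1.5,.07).round(3)[:,:2].tolist())
E
python3 to.py "[820,130,520]" "[525,-5,330]" "[525,-5,30]"
```

```text
[[0.508, 0.181], [0.531, 0.112], [0.482, 0.088], [0.451, 0.154]]
t 26.43 pos [1007.1  200.5  616.1] F [-0.3  0.4 -0.2] M [-0.12  0.61 -0.04] open 0.698 q [ 3.9 43.6 12.5  3.9 76.6 87.7]
R [[0.134, -0.674, 0.726], [-0.991, -0.071, 0.116], [-0.027, -0.735, -0.677]]
[820,130,520] shift [ 47.4 201.8 -79.1] len 221.8
[525,-5,330] shift [  99.4  348.2 -101.3] len 376.0
[525,-5,30] shift [  8.  220.5 203.2] len 300.0
```

View pics/b.png

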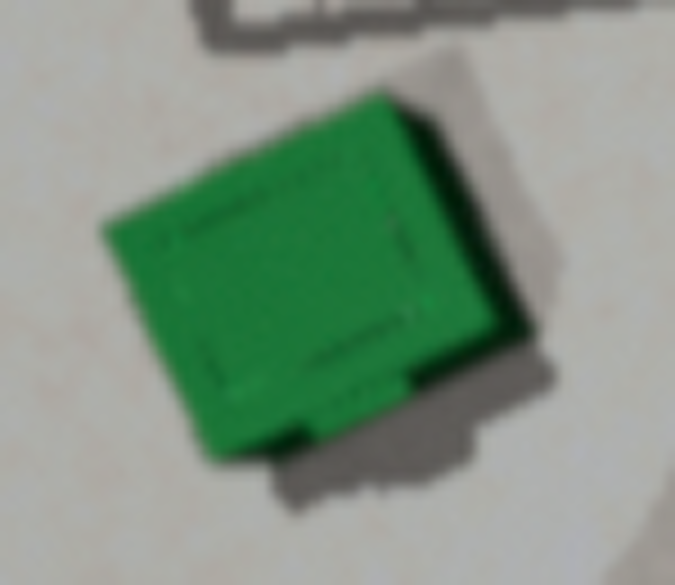

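Emit:
send_rows([
  [[6,25,-10],0.01],
  [[8,34,-13],0.01],
  [[8,34,-13],0],
  [[8,34,-13],0],
  [[8,34,-13],0],
])

```text
time_s: 26.85
position: [0.8659, 0.1472, 0.535]
tcp_rot: [[0.121, -0.663, 0.739], [-0.992, -0.05, 0.118], [-0.042, -0.747, -0.664]]
force: [0.6, -0.7, 0.2]
opening: 0.7
```

Emit:
send_rows([
  [[10,35,-10],0],
  [[10,35,-10],0],
  [[10,35,-10],0],
  [[10,35,-10],0],
  [[10,35,-10],0],
])

```text
time_s: 27.27
position: [0.7102, 0.0808, 0.4394]
tcp_rot: [[0.12, -0.65, 0.75], [-0.992, -0.05, 0.115], [-0.037, -0.758, -0.651]]
force: [0.8, 0.6, 0.3]
opening: 0.7
```

```bash
python3 to.py "[525,-8,330]" "[525,-8,50]"
```

```text
t 27.27 pos [710.2  80.8 439.4] F [0.8 0.6 0.3] M [-0.16  0.52  0.05] open 0.7 q [-7.9 11.9 93.1 26.2 29.4 58.6]
R [[0.12, -0.65, 0.75], [-0.992, -0.05, 0.115], [-0.037, -0.758, -0.651]]
[525,-8,330] shift [ 69.9 207.8 -78. ] len 232.7
[525,-8,50] shift [ 10.5 212.3 182.2] len 280.0
```

Emit:
send_rows([
  [[11,34,-13],0],
  [[11,34,-13],0],
  [[11,34,-13],0],
  [[11,34,-13],0],
  [[10,28,-12],0],
])

```text
time_s: 27.68
position: [0.5604, 0.0116, 0.3594]
tcp_rot: [[0.117, -0.641, 0.759], [-0.993, -0.054, 0.108], [-0.029, -0.766, -0.643]]
force: [-0.4, -0.9, -0.3]
opening: 0.7
```

```bash
python3 to.py "[520,-8,330]" "[522,-8,50]"
```

```text
t 27.68 pos [560.4  11.6 359.4] F [-0.4 -0.9 -0.3] M [-0.11  0.57  0.03] open 0.7 q [-23.4   3.8 118.3  63.9  26.5   9.3]
R [[0.117, -0.641, 0.759], [-0.993, -0.054, 0.108], [-0.029, -0.766, -0.643]]
[520,-8,330] shift [ 15.6  49.5 -13.9] len 53.7
[522,-8,50] shift [  8.2 213.1 181.4] len 280.0
```

Emit:
send_rows([
  [[8,18,-4],0],
  [[7,16,2],0],
  [[3,14,8],0],
  [[0,16,13],0],
  [[0,17,14],0],
])

```text
time_s: 28.1
position: [0.5312, -0.0136, 0.2822]
tcp_rot: [[0.105, -0.631, 0.769], [-0.994, -0.057, 0.089], [-0.012, -0.774, -0.633]]
force: [0.3, 0.5, 0.1]
opening: 0.702
```

```bash
python3 to.py "[543,-6,200]" "[543,-6,50]"
```

```text
t 28.1 pos [531.2 -13.6 282.2] F [0.3 0.5 0.1] M [-0.02  0.55  0.04] open 0.702 q [-29.6  11.5 129.   99.8  27.7 -35. ]
R [[0.105, -0.631, 0.769], [-0.994, -0.057, 0.089], [-0.012, -0.774, -0.633]]
[543,-6,200] shift [-5.4 55.7 61.8] len 83.4
[543,-6,50] shift [  1.8 116.1  95. ] len 150.0
```

Emit:
send_rows([
  [[-2,13,14],0],
  [[-1,14,15],0],
  [[-1,13,14],0],
  [[0,12,11],0],
  [[0,8,7],0],
])

```text
time_s: 28.52
position: [0.5421, -0.0141, 0.1967]
tcp_rot: [[0.096, -0.627, 0.773], [-0.995, -0.063, 0.072], [0.003, -0.776, -0.631]]
force: [0.1, -0.7, 0.7]
opening: 0.7
```

```bash
python3 to.py "[543,-6,150]" "[543,-6,50]"
```

```text
t 28.52 pos [542.1 -14.1 196.7] F [ 0.1 -0.7  0.7] M [-0.07  0.6  -0.01] open 0.7 q [-27.9  27.3 133.9 134.1  36.3 -72.9]
R [[0.096, -0.627, 0.773], [-0.995, -0.063, 0.072], [0.003, -0.776, -0.631]]
[543,-6,150] shift [-8.1 35.2 30.7] len 47.4
[543,-6,50] shift [-0.3 77.6 63.1] len 100.0
```

Emit:
send_rows([
  [[-4,12,10],0],
  [[-3,13,10],0],
  [[-2,13,10],0],
  [[0,13,10],0],
  [[0,9,8],0],
])

```text
time_s: 28.93
position: [0.5458, -0.0103, 0.1193]
tcp_rot: [[0.093, -0.622, 0.778], [-0.996, -0.071, 0.062], [0.016, -0.78, -0.625]]
force: [0.1, 0.2, 0.2]
opening: 0.698
```

```bash
python3 to.py "[543,-4,50]"
python3 - <<'E'
from rig import capture
import cv2,numpy as np,pickle
d=capture("scene");e=capture("top"); 
cv2.imwrite("pics/s10.png",np.hstack([cv2.resize(d["image"][100:310,190:400],None,fx=1.9,fy=1.9),cv2.resize(e["image"][60:270,100:310],None,fx=1.9,fy=1.9)]))
E
```

```text
t 28.93 pos [545.8 -10.3 119.3] F [0.1 0.2 0.2] M [-0.12  0.64  0.01] open 0.698 q [-26.4  43.3 136.7 149.   51.3 -91.2]
R [[0.093, -0.622, 0.778], [-0.996, -0.071, 0.062], [0.016, -0.78, -0.625]]
[543,-4,50] shift [-7.6 55.3 41.6] len 69.6
```

View pics/s10.png

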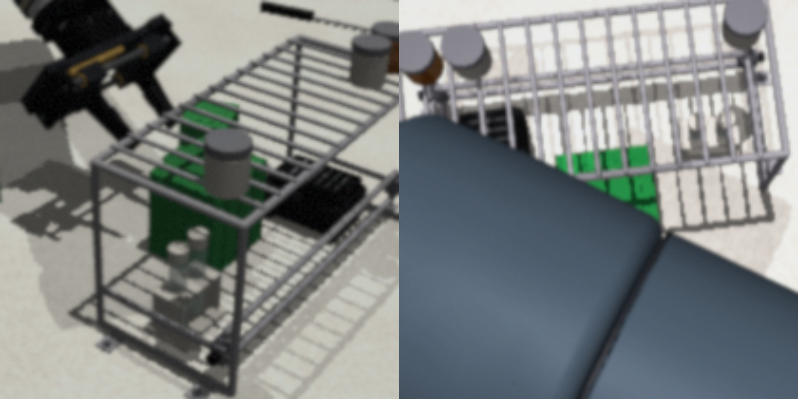

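Emit:
send_rows([
  [[-3,13,8],0],
  [[-2,13,8],0],
  [[-1,12,8],0],
  [[0,8,6],0],
  [[0,3,2],0],
])

```text
time_s: 29.45
position: [0.5449, -0.0082, 0.0643]
tcp_rot: [[0.093, -0.612, 0.785], [-0.995, -0.075, 0.059], [0.023, -0.787, -0.616]]
force: [0.0, 0.4, -0.6]
opening: 0.701
```

```bash
python3 to.py "[543,-4,50]" "[560,-2,50]" "[660,11,50]"
```

```text
t 29.45 pos [544.9  -8.2  64.3] F [ 0.   0.4 -0.6] M [-0.08  0.64  0.02] open 0.701 q [-26.2  55.2 137.5 153.5  63.2 -98.9]
R [[0.093, -0.612, 0.785], [-0.995, -0.075, 0.059], [0.023, -0.787, -0.616]]
[543,-4,50] shift [-4.7 12.1  7.6] len 15.0
[560,-2,50] shift [ -0.4 -10.6  13.5] len 17.1
[660,11,50] shift [ -3.7 -62.2  79.3] len 100.8
```

Emit:
send_rows([
  [[-4,9,5],0],
  [[-1,-2,4],0],
  [[-0.4,-4,6],0],
  [[-0.3,-4,6],0],
  [[-0.3,-5,6.3],0],
])

```text
time_s: 29.87
position: [0.5712, -0.0012, 0.0546]
tcp_rot: [[0.09, -0.613, 0.785], [-0.996, -0.074, 0.057], [0.023, -0.787, -0.617]]
force: [-2.7, 0.1, -0.3]
opening: 0.698
```

Emit:
send_rows([
  [[-0.3,-5,6.3],0],
  [[-0.3,-5,6.3],0],
  [[-0.3,-5,6.3],0],
  [[-0.3,-5,6.3],0],
  [[-0.3,-5,6.3],0],
])

```text
time_s: 30.28
position: [0.6121, 0.0048, 0.0623]
tcp_rot: [[0.089, -0.615, 0.783], [-0.996, -0.073, 0.056], [0.023, -0.785, -0.619]]
force: [-3.1, -0.4, 0.3]
opening: 0.7
```

```bash
python3 to.py  "[650,11,50]"
```

```text
t 30.28 pos [612.1   4.8  62.3] F [-3.1 -0.4  0.3] M [-0.06  0.84 -0.07] open 0.7 q [-19.2  50.6 127.1 156.   49.7 -90.5]
R [[0.089, -0.615, 0.783], [-0.996, -0.073, 0.056], [0.023, -0.785, -0.619]]
[650,11,50] shift [ -3.1 -14.1  37.6] len 40.3
```

Emit:
send_rows([
  [[-0.2,-2.5,5.6],0],
  [[-0.2,-2.5,5.6],0],
  [[-0.2,-2,4],0],
  [[-0.1,-1.2,2.6],0],
  [[-0.1,-1.2,2.4],0],
])

```text
time_s: 30.7
position: [0.6357, 0.0081, 0.063]
tcp_rot: [[0.089, -0.612, 0.786], [-0.996, -0.075, 0.055], [0.025, -0.787, -0.616]]
force: [-2.2, -0.5, 0.4]
opening: 0.698
```

```bash
python3 to.py  "[650,11,55]"
```

```text
t 30.7 pos [635.7   8.1  63. ] F [-2.2 -0.5  0.4] M [-0.11  0.8  -0.07] open 0.698 q [-17.5  49.9 123.7 156.4  46.  -88.6]
R [[0.089, -0.612, 0.786], [-0.996, -0.075, 0.055], [0.025, -0.787, -0.616]]
[650,11,55] shift [-1.8 -2.7 16.3] len 16.6
```

Emit:
send_rows([
  [[0,-1,2],0],
  [[0,-1,2],0],
  [[0,-1,2],0],
  [[0,-1,2],0],
  [[0,-1,2],0],
])

```text
time_s: 31.12
position: [0.6461, 0.0092, 0.0588]
tcp_rot: [[0.089, -0.616, 0.783], [-0.996, -0.074, 0.055], [0.024, -0.784, -0.62]]
force: [-3.5, -0.4, 0.5]
opening: 0.701
```

```bash
python3 to.py
```

```text
t 31.12 pos [646.1   9.2  58.8] F [-3.5 -0.4  0.5] M [-0.09  0.85 -0.04] open 0.701 q [-16.9  50.  122.  156.4  44.3 -87.7]
R [[0.089, -0.616, 0.783], [-0.996, -0.074, 0.055], [0.024, -0.784, -0.62]]
```

Emit:
send_rows([
  [[0,-0.8,1.5],0],
  [[0,-0.8,1.5],0],
  [[0,-0.8,1.5],0],
  [[0,-0.8,1.5],0],
  [[0,-0.8,1.5],0],
])

```text
time_s: 31.53
position: [0.6538, 0.0099, 0.0551]
tcp_rot: [[0.088, -0.621, 0.779], [-0.996, -0.073, 0.055], [0.023, -0.781, -0.624]]
force: [-7.7, -3.2, -0.5]
opening: 0.699
```

Emit:
send_rows([
  [[0,-0.7,1],0],
  [[0,-0.7,1],0],
  [[0,-0.7,1],0],
  [[0,-0.7,1],0],
  [[0,-0.7,1],0],
])

```text
time_s: 31.95
position: [0.6535, 0.0101, 0.0533]
tcp_rot: [[0.083, -0.63, 0.772], [-0.996, -0.067, 0.052], [0.019, -0.773, -0.634]]
force: [-7.7, -3.1, 4.3]
opening: 0.701
```

```bash
python3 to.py
python3 - <<'E'
from rig import capture
import cv2,numpy as np,pickle
d=capture("scene");e=capture("top"); pickle.dump((d,e),open("cams5.pkl","wb"))
cv2.imwrite("pics/s11.png",np.hstack([cv2.resize(d["image"][100:310,190:400],None,fx=1.9,fy=1.9),cv2.resize(e["image"][60:270,100:310],None,fx=1.9,fy=1.9)]))
E
```

```text
t 31.95 pos [653.5  10.1  53.3] F [-7.7 -3.1  4.3] M [-0.26  0.82 -0.08] open 0.701 q [-16.2  50.  120.5 156.6  41.8 -86.5]
R [[0.083, -0.63, 0.772], [-0.996, -0.067, 0.052], [0.019, -0.773, -0.634]]
```

View pics/s11.png

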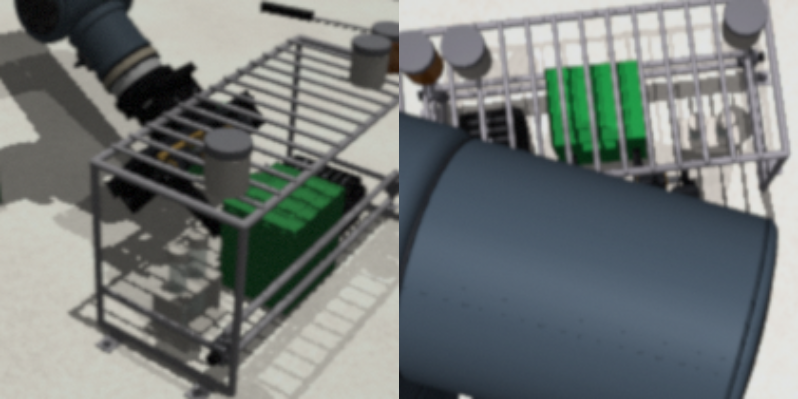

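Run:
```python
import cv2,pickle
s,t=pickle.load(open("cams5.pkl","rb"))
x0,y0,k=170,85,9
c=cv2.resize(t["image"][y0:y0+66,x0:x0+75],None,fx=k,fy=k,interpolation=cv2.INTER_CUBIC)
for i in range(180,245,10): cv2.putText(c,str(i),((i-x0)*k,12),0,.4,(0,0,255),1); cv2.line(c,((i-x0)*k,14),((i-x0)*k,22),(0,0,255),1)
for i in range(90,150,10): cv2.putText(c,str(i),(2,(i-y0)*k+4),0,.4,(0,0,255),1)
cv2.imwrite("pics/t11.png",c)
```

```text
(no output)
```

View pics/t11.png

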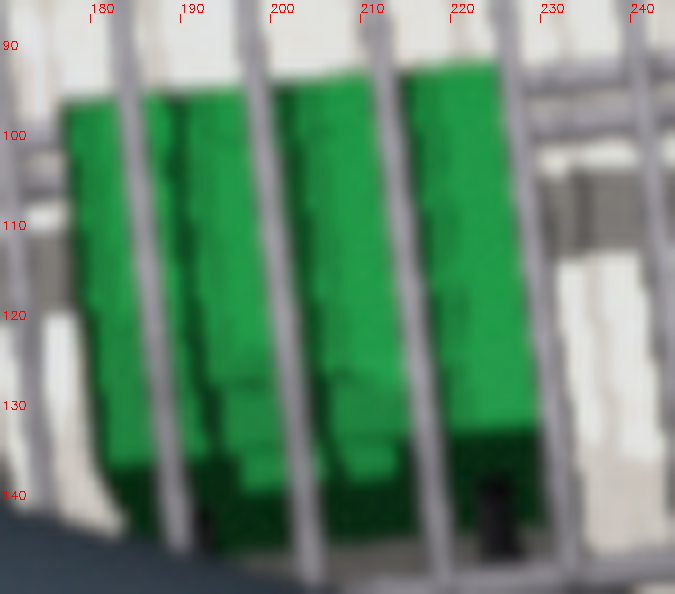

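Emit:
send_rows([
  [[0,-1.2,0.6],-0.015],
  [[0,-1.2,0.6],-0.015],
  [[0,-1.2,0.6],-0.015],
  [[0,-1.2,0.6],-0.01],
  [[0,-1.2,0.6],-0.01],
])

```text
time_s: 32.47
position: [0.6542, 0.0088, 0.0531]
tcp_rot: [[0.116, -0.636, 0.763], [-0.991, -0.126, 0.046], [0.066, -0.761, -0.645]]
force: [-7.3, -1.8, 1.0]
opening: 0.699
```

```bash
python3 to.py
python3 - <<'E'
from rig import capture
import cv2,numpy as np,pickle
e=capture("top");d=capture("scene"); pickle.dump((d,e),open("cams6.pkl","wb"))
x0,y0,k=170,85,9
c=cv2.resize(e["image"][y0:y0+66,x0:x0+75],None,fx=k,fy=k,interpolation=cv2.INTER_CUBIC)
for i in range(180,245,10): cv2.putText(c,str(i),((i-x0)*k,12),0,.4,(0,0,255),1); cv2.line(c,((i-x0)*k,14),((i-x0)*k,22),(0,0,255),1)
for i in range(90,150,10): cv2.putText(c,str(i),(2,(i-y0)*k+4),0,.4,(0,0,255),1)
cv2.imwrite("pics/t12.png",c)
E
```

```text
t 32.47 pos [654.2   8.8  53.1] F [-7.3 -1.8  1. ] M [-0.25  1.23 -0.42] open 0.699 q [-16.   49.5 120.  156.6  40.  -89.5]
R [[0.116, -0.636, 0.763], [-0.991, -0.126, 0.046], [0.066, -0.761, -0.645]]
```

View pics/t12.png

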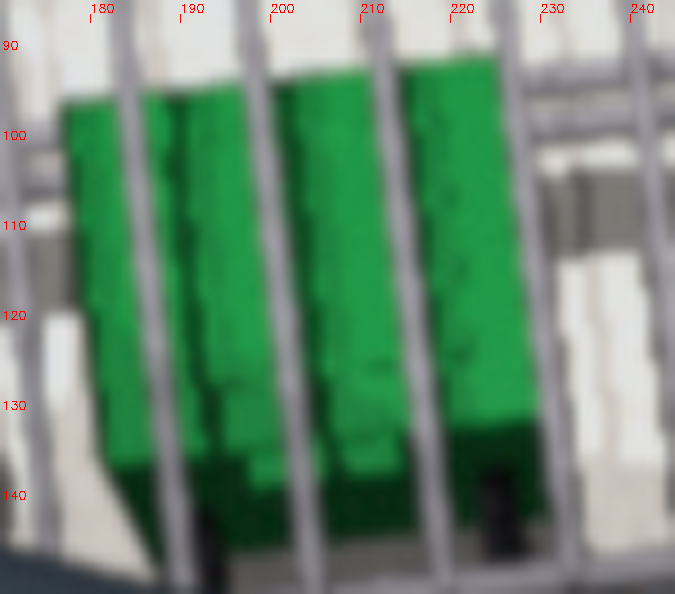

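Emit:
send_rows([
  [[0,-1.4,1.8],-0.004],
  [[0,-1.4,1.8],-0.004],
  [[0,-1.4,1.8],0],
  [[0,-1.4,1.8],0],
  [[0,-1.4,1.8],0],
])

```text
time_s: 32.98
position: [0.6544, 0.009, 0.0524]
tcp_rot: [[0.11, -0.649, 0.753], [-0.992, -0.121, 0.04], [0.065, -0.751, -0.657]]
force: [-11.9, -3.1, 7.2]
opening: 0.698
```

```bash
python3 to.py
python3 - <<'E'
from rig import capture
import cv2,numpy as np,pickle
e=capture("top");d=capture("scene"); pickle.dump((d,e),open("cams7.pkl","wb"))
x0,y0,k=170,85,9
c=cv2.resize(e["image"][y0:y0+66,x0:x0+75],None,fx=k,fy=k,interpolation=cv2.INTER_CUBIC)
cv2.imwrite("pics/t13.png",c)
o=pickle.load(open("cams6.pkl","rb"))[1]; 
def edge(im):
    g=im.astype(int); g=g[:,:,1]-np.maximum(g[:,:,0],g[:,:,2]); r=[]
    for x in list(range(178,182))+list(range(187,196))+list(range(202,210))+list(range(216,224)):
        col=g[85:105,x]; i=np.argmax(col>30); r.append((x,85+i-1+(30-col[i-1])/(col[i]-col[i-1])))
    r=np.array(r); return np.polyfit(r[:,0]-200,r[:,1],1)
def rail(im,x0,x1):
    pass
for f in ("5","6","7"):
    a=edge(pickle.load(open(f"cams{f}.pkl","rb"))[1]["image"]); print(f,np.degrees(np.arctan(a[0])),a[1])
E
```

```text
t 32.98 pos [654.4   9.   52.4] F [-11.9  -3.1   7.2] M [-0.47  0.89 -0.45] open 0.698 q [-15.6  49.  119.5 157.1  38.2 -89.1]
R [[0.11, -0.649, 0.753], [-0.992, -0.121, 0.04], [0.065, -0.751, -0.657]]
5 -6.376386723497031 93.63248178834517
6 -7.133993575805052 93.3384561809961
7 -7.1419471323904995 93.35090988135943
```

Run:
```python
from h import *
import pickle
s,t=pickle.load(open("cams.pkl","rb"))
g=cv2.cvtColor(t["image"],cv2.COLOR_BGR2GRAY).astype(float)
def line(x0,x1,y0,y1,h,skip=()):
    r=[]
    for x in range(x0,x1):
        yc=y0+(y1-y0)*(x-x0)/(x1-x0); lo=int(yc-h); col=g[lo:lo+2*h+1,x]; w=np.clip(np.median(col)+5-col,0,None)**2
        if w.sum()>0: r.append((x,lo+(w*np.arange(len(w))).sum()/w.sum()))
    r=np.array(r)
    for _ in range(6):
        a=np.polyfit(r[:,0],r[:,1],1); e=abs(np.polyval(a,r[:,0])-r[:,1]); r=r[e<=max(2*e.mean(),.4)] if len(r)>30 else r
    return a,len(r),e.std()
def yaw(a,z,x0,x1):
    w=ray(t,[(x0,np.polyval(a,x0)),(x1,np.polyval(a,x1))],z); d=w[0]-w[1]; return np.degrees(np.arctan2(-d[0],d[1])),w
for nm,args,z in [("front",(115,295,163.5,142,4),.191),("rear",(160,270,71,58.8,4),.191),("rail65",(195,275,99.6,91.4,3),.065)]:
    a,n,e=line(*args); print(nm,a,n,e,yaw(a,z,args[0],args[1]))
s7,t7=pickle.load(open("cams7.pkl","rb"))
for sl in (-6.376,-7.14):
    a=[np.tan(np.radians(sl)),93.35-200*np.tan(np.radians(sl))]; print("tub back",sl,yaw(a,.104,178,224))
```

```text
front [-1.29032386e-01  1.79151896e+02] 92 0.27935811968085766 (np.float64(6.807295803827223), array([[ 0.58571575,  0.16452909,  0.191     ],
       [ 0.62375403, -0.15412439,  0.191     ]]))
rear [-0.11145689 90.12412101] 110 0.07765053465802443 (np.float64(6.264835254945382), array([[ 0.75323571,  0.08673712,  0.191     ],
       [ 0.77515044, -0.11288726,  0.191     ]]))
rail65 [-1.08835007e-01  1.19912004e+02] 44 0.13750632867335294 (np.float64(5.954318650766325), array([[ 0.74433683,  0.03460306,  0.065     ],
       [ 0.76178529, -0.13269086,  0.065     ]]))
tub back -6.376 (np.float64(6.129391393071743), array([[ 0.73790328,  0.06503312,  0.104     ],
       [ 0.74774844, -0.02664523,  0.104     ]]))
tub back -7.14 (np.float64(6.920995017206103), array([[ 0.73729102,  0.06503241,  0.104     ],
       [ 0.74842022, -0.02665271,  0.104     ]]))
```

Emit:
send_rows([
  [[0,1,-1],0],
  [[0,3,-4],0],
  [[0,4,-5],0],
  [[0,2,-3],0],
  [[0,0,0],0],
], gripper=1)

```text
time_s: 33.5
position: [0.6406, 0.0068, 0.0564]
tcp_rot: [[0.111, -0.641, 0.76], [-0.992, -0.123, 0.04], [0.068, -0.758, -0.649]]
force: [-0.4, 0.1, -0.5]
opening: 0.408
```

```bash
python3 - <<'E'
from h import *
import pickle
s,t=pickle.load(open("cams7.pkl","rb"))
p,r=fit([(t,[(.0425,.05,.104),(.0425,-.05,.104),(-.0425,-.05,.104),(-.0425,.05,.104)],[(177,96),(225.5,91.3),(230,132),(182.3,137)])],[.69,0,0.1])
q=[.7045,.017,np.radians(6.15)]
d=p[:2]-np.array(q[:2]);c,sn=np.cos(q[2]),np.sin(q[2]); print("tub in rack",c*d[0]+sn*d[1],-sn*d[0]+c*d[1])
print(p,np.degrees(p[2]),r.round(1).tolist(), "front ctr",W(p,[(-.0425,0,.05)]))
E
python3 to.py
```

```text
tub in rack -0.004488686060846836 -0.002263317177955048
[0.70027962 0.01426883 0.09711963] 5.564544808863686 [[-0.6, -0.1], [0.9, -0.5], [1.0, 0.1], [-1.7, 0.4]] front ctr [[0.6579799  0.01014773 0.05      ]]
t 33.5 pos [640.6   6.8  56.4] F [-0.4  0.1 -0.5] M [-0.08  0.61  0.04] open 0.408 q [-16.5  49.1 121.9 157.2  41.1 -90.5]
R [[0.111, -0.641, 0.76], [-0.992, -0.123, 0.04], [0.068, -0.758, -0.649]]
```

Emit:
send_rows([
  [[-1,0,0],0],
  [[-1,0,0],0],
  [[0,-1,1.5],0],
  [[0,-1,1.5],0],
  [[0,-1,1.5],0],
])

```text
time_s: 33.92
position: [0.6473, 0.0093, 0.0557]
tcp_rot: [[0.111, -0.639, 0.761], [-0.992, -0.124, 0.04], [0.068, -0.759, -0.647]]
force: [-0.4, 0.1, 0.3]
opening: 0.042
```

Emit:
send_rows([
  [[0,-1.3,2],0],
  [[0,-1.3,2],0],
  [[0,-1.3,2],0],
  [[0,-1.3,2],0],
  [[0,-1.3,2],0],
])

```text
time_s: 34.33
position: [0.6541, 0.0108, 0.053]
tcp_rot: [[0.107, -0.648, 0.754], [-0.992, -0.119, 0.039], [0.065, -0.753, -0.655]]
force: [-10.3, -2.3, 7.5]
opening: 0.009
```

Emit:
send_rows([
  [[0,-1.3,2],0],
  [[0,-1.3,2],0],
  [[0,-1.3,2],0],
  [[0,-1.3,2],0],
  [[0,-1.3,2],0],
])

```text
time_s: 34.75
position: [0.6537, 0.012, 0.0495]
tcp_rot: [[0.099, -0.665, 0.74], [-0.993, -0.108, 0.035], [0.057, -0.739, -0.671]]
force: [-8.4, -2.2, 6.1]
opening: 0.004
```

Emit:
send_rows([
  [[0,3,-4],0],
  [[0,8,-9],0],
  [[0,13,-15],0],
  [[0,14,-15],0],
  [[0,14,-15],0],
])

```text
time_s: 35.17
position: [0.5801, 0.004, 0.0537]
tcp_rot: [[0.101, -0.653, 0.75], [-0.993, -0.114, 0.034], [0.063, -0.748, -0.66]]
force: [0.4, -1.0, -0.1]
opening: 0.007
```

Emit:
send_rows([
  [[0,12,-14],0],
  [[0,6,-12],0],
  [[0,-5,-12],0],
  [[0,-12,-14],0],
  [[0,-16,-16],0],
])

```text
time_s: 35.58
position: [0.533, 0.0027, 0.1051]
tcp_rot: [[0.098, -0.664, 0.741], [-0.994, -0.108, 0.035], [0.056, -0.74, -0.671]]
force: [0.5, -0.8, -0.4]
opening: 0.003
```

```bash
python3 to.py
```

```text
t 35.58 pos [533.    2.7 105.1] F [ 0.5 -0.8 -0.4] M [-0.08  0.54 -0.01] open 0.003 q [-22.7  43.6 137.2 154.8  48.6 -94.8]
R [[0.098, -0.664, 0.741], [-0.994, -0.108, 0.035], [0.056, -0.74, -0.671]]
```

Lift away so the top view is clear, then check.

Emit:
send_rows([
  [[0,-18,-16],0],
  [[0,-20,-18],0],
  [[0,-20,-20],0],
  [[0,-20,-20],0],
  [[0,-20,-22],0],
])

```text
time_s: 36.0
position: [0.527, 0.0098, 0.2368]
tcp_rot: [[0.098, -0.668, 0.737], [-0.994, -0.105, 0.037], [0.053, -0.736, -0.675]]
force: [0.3, 1.1, 0.0]
opening: 0.002
```

Emit:
send_rows([
  [[-5,-20,-25],0],
  [[-20,-15,-25],0],
  [[-30,0,-20],0],
  [[-30,0,-10],0],
  [[-30,0,0],0],
])

```text
time_s: 36.42
position: [0.4921, 0.0974, 0.2974]
tcp_rot: [[0.099, -0.654, 0.75], [-0.994, -0.105, 0.04], [0.053, -0.75, -0.66]]
force: [0.7, 0.4, 0.9]
opening: 0.005
```

Emit:
send_rows([
  [[-30,-10,0],0],
  [[-30,-10,0],0],
  [[-25,-5,0],0],
  [[-10,0,0],0],
  [[0,0,0],0],
])

```text
time_s: 36.83
position: [0.4986, 0.1528, 0.3146]
tcp_rot: [[0.118, -0.649, 0.751], [-0.992, -0.108, 0.063], [0.04, -0.753, -0.657]]
force: [-1.7, 0.1, -0.9]
opening: 0.006
```

```bash
python3 to.py
python3 - <<'E'
from rig import capture
import cv2,numpy as np,pickle
e=capture("top");d=capture("scene"); pickle.dump((d,e),open("cams8.pkl","wb"))
x0,y0,k=85,50,3
cv2.imwrite("pics/t14.png",cv2.resize(e["image"][50:230,85:335],None,fx=3,fy=3,interpolation=cv2.INTER_CUBIC))
cv2.imwrite("pics/s14.png",cv2.resize(d["image"][100:300,150:420],None,fx=2.9,fy=2.9,interpolation=cv2.INTER_CUBIC))
E
```

```text
t 36.83 pos [498.6 152.8 314.6] F [-1.7  0.1 -0.9] M [-0.1   0.61  0.06] open 0.006 q [  4.7   5.8 125.4 154.5   0.2 -67.6]
R [[0.118, -0.649, 0.751], [-0.992, -0.108, 0.063], [0.04, -0.753, -0.657]]
```

View pics/t14.png

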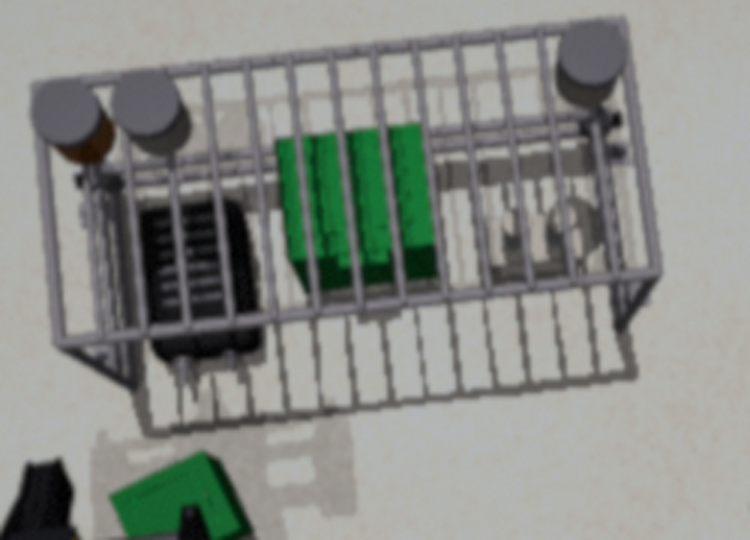

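View pics/s14.png

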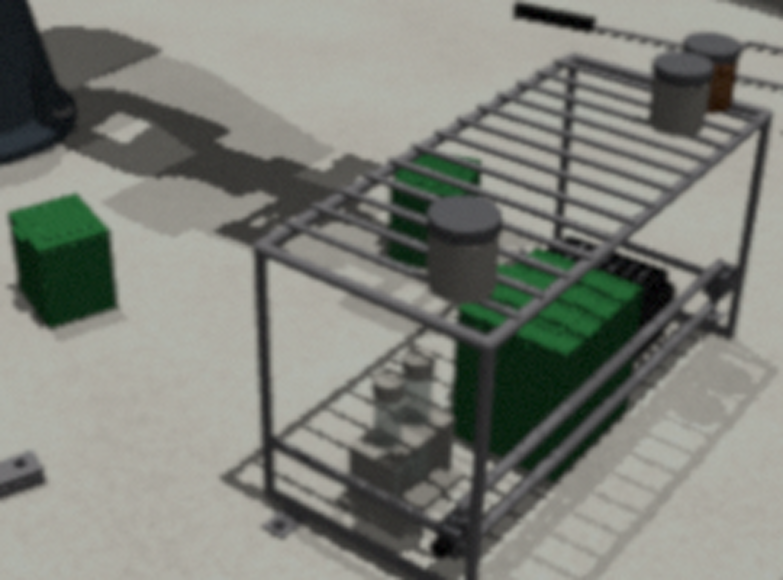

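Run:
```python
from h import *
import pickle
s0,t0=pickle.load(open("cams.pkl","rb"));s,t=pickle.load(open("cams8.pkl","rb"))
im=t["image"].astype(int);g=im[:,:,1]-np.maximum(im[:,:,0],im[:,:,2]);r=[]
for x in list(range(179,181))+list(range(188,194))+list(range(203,208))+list(range(217,223)):
    col=g[85:105,x]; i=np.argmax(col>20); r.append((x,85+i-1+(20-col[i-1])/(col[i]-col[i-1])))
r=np.array(r);a=np.polyfit(r[:,0],r[:,1],1);print("back edge",np.degrees(np.arctan(a[0])),(np.polyval(a,r[:,0])-r[:,1]).round(1))
w=ray(t,[(178,np.polyval(a,178)),(224,np.polyval(a,224))],.104);d=w[0]-w[1];print(np.degrees(np.arctan2(-d[0],d[1])))
def sh(A,B,x0,y0,x1,y1):
    f=lambda I: cv2.cvtColor(I,cv2.COLOR_BGR2GRAY)[y0:y1,x0:x1].astype(np.float32); return cv2.phaseCorrelate(f(A),f(B))
print("pump top",sh(t0["image"],t["image"],125,110,175,180),"vials scene",sh(s0["image"],s["image"],265,215,305,290),"vials top",sh(t0["image"],t["image"],245,110,295,150),"scraper",sh(t0["image"],t["image"],320,200,375,310))
```

```text
back edge -7.379508595205644 [ 0.3  0.4 -0.1 -0.6 -0.4  0.   0.1  0.1 -0.2  0.   0.   0.1  0.2  0.1
 -0.   0.   0.1 -0.  -0.1]
7.169952247712812
pump top ((-0.04310087203057478, 0.06675215168560555), 1.0008323401874966) vials scene ((-0.06394379910642911, 0.535357284336861), 0.9383980728785197) vials top ((0.02278224436753362, 0.050155868165191464), 0.9999121330976486) scraper ((-0.034930441715321336, 0.0057048217416664215), 0.9905980885028839)
```

Run:
```python
from h import *
import pickle
for f in "5678":
  for th in (15,30,45):
    t=pickle.load(open(f"cams{f}.pkl","rb"))[1]
    im=t["image"].astype(int);g=im[:,:,1]-np.maximum(im[:,:,0],im[:,:,2]);r=[]
    for x in [179,180,181]+list(range(188,195))+list(range(203,208))+list(range(217,223)):
        col=g[85:105,x]; i=np.argmax(col>th); r.append((x,85+i-1+(th-col[i-1])/(col[i]-col[i-1])))
    r=np.array(r);a=np.polyfit(r[:,0],r[:,1],1)
    w=ray(t,[(179,np.polyval(a,179)),(223,np.polyval(a,223))],.104);d=w[0]-w[1];print(f,th,np.degrees(np.arctan2(-d[0],d[1])).round(2),w[:,:2].round(4).tolist())
# rail visible right & left now: darkest edge top of upper wire
t=pickle.load(open("cams8.pkl","rb"))[1]
c=cv2.resize(t["image"][80:125,150:290],None,fx=5.5,fy=5.5,interpolation=cv2.INTER_CUBIC);cv2.imwrite("pics/t15.png",c)
s=pickle.load(open("cams8.pkl","rb"))[0]
c=cv2.resize(s["image"][180:275,300:400],None,fx=6,fy=6,interpolation=cv2.INTER_CUBIC);cv2.imwrite("pics/s15.png",cv2.convertScaleAbs(c,alpha=1.6,beta=20))
```

```text
5 15 6.11 [[0.739, 0.063], [0.7483, -0.0247]]
5 30 6.25 [[0.7374, 0.063], [0.747, -0.0246]]
5 45 6.44 [[0.7361, 0.063], [0.746, -0.0246]]
6 15 6.77 [[0.739, 0.063], [0.7494, -0.0247]]
6 30 7.02 [[0.7375, 0.063], [0.7483, -0.0247]]
6 45 7.26 [[0.7361, 0.063], [0.7473, -0.0246]]
7 15 6.81 [[0.739, 0.063], [0.7494, -0.0247]]
7 30 7.03 [[0.7374, 0.063], [0.7482, -0.0247]]
7 45 7.29 [[0.736, 0.063], [0.7473, -0.0246]]
8 15 6.97 [[0.7384, 0.063], [0.7492, -0.0247]]
8 30 7.2 [[0.7367, 0.063], [0.7478, -0.0246]]
8 45 3.31 [[0.7407, 0.0631], [0.7458, -0.0246]]
```

View pics/t15.png

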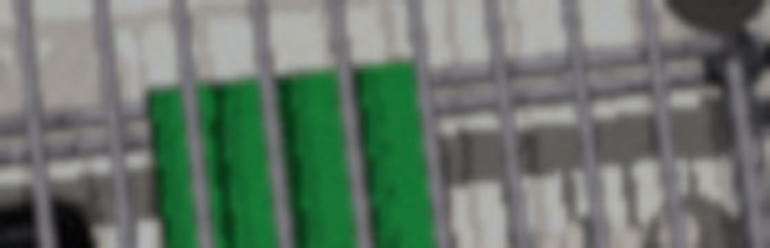

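View pics/s15.png

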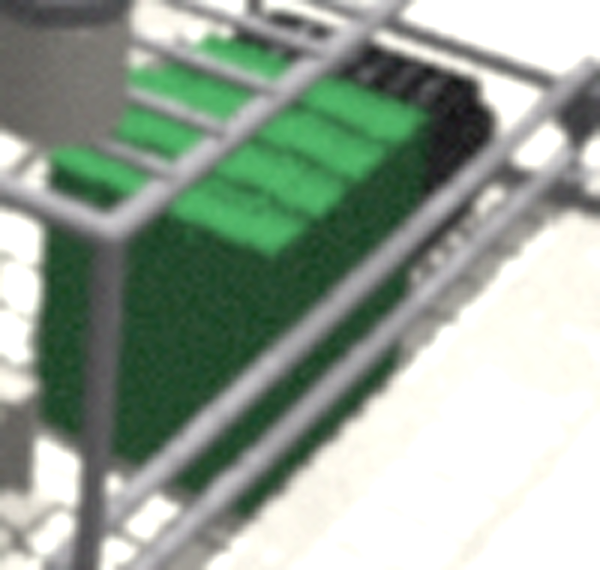

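```bash
python3 -c "
from rig import bot
s=bot.read_state(); print(s['time_s'],s['force'],s['joint_positions'])
print(bot.hand_in())"
```

```text
36.9333 [ 0.22324822 -0.56453094 -0.35087219] [  4.57053388   5.84025033 125.41303925 154.38926446   0.17198945
 -67.5451242 ]
the job is handed in; nothing more can be done
None
```

The large green tub's lid is shut and the tub is in the middle place under the rack, pushed up against the rear rail. I handed the job in at 36.9 s, and no verdict was reported.

**What I did:**
- **Lid:** I swept it over with closed fingers and pressed it down to z ≈ 104 mm with about 26 N, before any sliding.
- **First slide:** I pushed the tub to the rack's mouth with about 3–5 N, using two spread fingertips.
- **Under the deck:** The commands cannot tilt the tool, and with it pointing straight down the gripper cannot reach far enough in under the deck. I drove the arm against its reach limit so the tool tilted to about 50°, then slid the tub the rest of the way in with about 2–4 N.
- **At the rail:** The tub stopped there, and pushing with 8–12 N moved it no further. A turn at the rail and a final push on the middle of the front, with the fingers closed, squared it up.

**Last checks:**
- **Position:** With the fingers still on it, just before the last centred push, the tub measured about x −4.5 mm and y −2 mm in the rack frame, inside the allowed range. Its back edge stayed put to within about 0.5 mm afterwards.
- **Lid:** It looks shut in both final views.
- **Pump, vials and scraper:** In the top view they moved less than 0.1 pixel. In the scene view the vials shifted 0.5 pixel, which I put down to the changed background behind them.
- **Gripper:** It is clear, with almost no force on the wrist.

**What went wrong or disagreed:**
- On one descent the joint limit made the tool drift forward, and the fingertips pressed the already shut lid with about 85 N (78 N of it straight down). That is below the 120 N wrist limit, and I could see no movement of the tub.
- Image estimates of the tub's angle range from 5.6° to 7.2°, against 6.0° to 6.9° for the rack and rail. That leaves up to about 1° of uncertainty on squareness, so I relied mainly on the firm, centred push.

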